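Pack the hand stamps into their clip case and latch the lid

ROBOT

A 6-joint arm with a two-finger parallel gripper is mounted at the origin on a cart in front of the work surface, level with it; the furniture and walls round the work are solid. World frame = base frame: x ahead of the robot, y to its left, z up, the work surface at z = 0. Lengths are in m, angles in rad, forces in N, time in s.
With the tool pointing down it reaches from about 0.375 to 0.9 m from the base axis. Payload 3.1 kg.
Tool frame: the origin (TCP) lies at the centre of the arm's flange, where the gripper is bolted on; the fingertips stand 173 mm ahead of it and the grasp point (between the pads) lies 155 mm ahead of it; z points along the fingers, y is the line along which they close (so a half turn about z gives the same grasp; the last joint's range is limited). The gripper opens to 85 mm and grips with 20 to 120 N. Pads are 22 mm wide; open, the fingers measure 114 mm over their backs; the gripper's body (76 mm by 85 mm) begins 54 mm behind the grasp point. The pads swing forward as they close: fully open they stand 13 mm farther back than shut.
Start: joints at [1.018, 0.527, 1.433, -0, 1.181, -0.178], TCP at [0.229, 0.582, 0.405] pointing down, gripper open.
Joint ranges: [-3.08, 3.08], [-0.75, 2.2], [0.22, 2.44], [-1.43, 4.57], [0, 2.65], [-2.85, 2.85]. Speed limits (rad/s): [2.79, 2.79, 3.14, 3.14, 3.14, 3.14].

INTERFACE

Orientations are given as a unit quaternion [x, y, z, w].
In Python, from station import * gives the robot as it stands.
- The arm moves only by the shell command python3 -m jog 'ROWS' [OPENING] [FORCE]. ROWS is a JSON object of lists of equal length, an entry for each row: "linear": the shift along the world's x, y, z in mm, a list of three; "turn": the turn about the world's z in units of 5 degrees (1.0 is 5 degrees). A call has 1 to 12 rows; each row shifts and turns the commanded pose from where the row before left it; what a row does not reach is not made up. A row lasts 1/8 s, in which the tool goes at most 62.5 mm and 10.7 degrees, less where a joint would pass 70% of its speed; a pose out of reach is approached as far as the arm can. A call is refused whole if a number of a shift passes 62.5 or a number of a turn 1, either way. A call with a gripper value outside its range is refused whole. OPENING is the opening, from 0 (shut) to 1 (fully open), set as the call begins (- or left out, the last holds). The fingers move at their own pace and stop on an object; FORCE is the grip in N (left out, the last holds). Time passes only in rows, so rows that do not move let the fingers close. It gives the time, the measured TCP pose, the force, the opening and the grip force at its end, in the units of the state.
- sense(): the state, without advancing time (a new reading comes with each control period).
- snapshot(name): name is "scene" or "side" or "wrist"; returns the picture (480x640x3 uint8, red, green, blue); there is no depth.
- get_calibration(name): a dict with "fx", "fy", "cx", "cy" (pixels), "world_to_cam" (4x4, takes a point from world to camera coordinates). Camera axes: x right, y down, z forward; pixel columns grow to the right and rows downward; lengths in m; the calibration is good to about 2 mm. A picture is of the moment at which its call begins: read the wrist's pose just before it. get_calibration takes no time and is no camera call; for the wrist camera it gives the pose at the moment of the call.
- sign_off(): hands the job in; it is judged then, once.
The state is a dict: "t": time; "q": joint angles; "qd": joint speeds; "tau": joint torques, N m; "tcp_pos": TCP position; "tool_rot": TCP orientation; "force": force on the tool from outside, world axes, zero at the start; "ft_torque": the same for the moment, N m; "finger_gap": opening from 0.0 (shut) to 1.0 (fully open); "gripper_force": force on a finger pad.
Only numpy, scipy, OpenCV 4.12 (cv2) and the standard library are available. Lean on these libraries where they do the work, as an engineer would, in place of code of your own. Each camera call takes 0.05 s, during which the arm holds its last target. There are 200 camera calls.

TASK

Pack the wooden hand stamps away: push every stamp on the table, handle up, into a free bay of the plywood case until it snaps under the spring clips and sits fully down on the bay floor. Then swing the lid shut, hook the latch's bail over the keeper on the lid and press the lever down flat past centre so that the case is held shut. Do not disturb the grey clay pot, the glaze jar or the bisque cup.

Things in the scene. Friction and masses are not known exactly. Their poses are not given: they have to be found in the camera images.
- stamp1_grip (a point): Centre of the bar handle of a wooden hand stamp, one of three alike (2 or 3 are present). The handle is 12 x 50 x 30 mm (x, y, z), upright on the middle of a pale plate 56 x 84 x 12 mm; 42 mm tall in all, about 0.12 kg. This point is 27 mm above the plate's underside; z up, y along the handle and the plate's long side. Half a turn about z changes nothing.
- stamp2_grip (a point): Centre of the bar handle of a wooden hand stamp, one of three alike (2 or 3 are present). The handle is 12 x 50 x 30 mm (x, y, z), upright on the middle of a pale plate 56 x 84 x 12 mm; 42 mm tall in all, about 0.12 kg. This point is 27 mm above the plate's underside; z up, y along the handle and the plate's long side. Half a turn about z changes nothing.
- stamp3_grip (a point): Centre of the bar handle of a wooden hand stamp, one of three alike (2 or 3 are present). The handle is 12 x 50 x 30 mm (x, y, z), upright on the middle of a pale plate 56 x 84 x 12 mm; 42 mm tall in all, about 0.12 kg. This point is 27 mm above the plate's underside; z up, y along the handle and the plate's long side. Half a turn about z changes nothing.
- stamp1: The same stamp, at the centre of its underside.
- stamp2: The same stamp, at the centre of its underside.
- stamp3: The same stamp, at the centre of its underside.
- bay1 (a point): Centre of the floor of the case's first bay, 10 mm above the table. A bay is 60 x 89 mm (x, y) between ribs 10 mm high and takes one stamp, long side along y. Axes here and at all points of the case: x along the row of bays, y from the latch side to the hinge side, z up. The stamp is home when its underside meets this point.
- bay2 (a point): The same of the second bay, 72 mm along x. At each y end of a bay a round sprung clip overlaps the plate's edge by 2 mm, its nose 20 to 36 mm above the table: a stamp laid in level rests on both and must be pushed with about 10 N (at most 15 N) to snap under. Over the clips run guide rails 89 mm apart in y, 37 to 45 mm above the table, bevelled above that to 97 mm apart.
- bay3 (a point): The same of the third bay, 72 mm farther along x. The case is plywood, 262 x 126 mm (x, y), its walls 58 mm high, fixed to the table; the end walls are 121 mm in x from bay 2's centre, the long walls 57 mm in y.
- lid (a joint): Hinge of the plywood lid (262 x 130 x 8 mm), rad: 0 shut (on the walls), grows as it opens, to 1.95 (leaning back). Stiff hinge: it stays where it is left; about 2 N at its edge moves it. It shuts only if all stamps are home.
- lid_hinge (a point): Middle of the lid's hinge line, which runs along x, at the lid's underside, 58 mm above the table and 63 mm from the bay centres in y. The lid's point at distance d from the hinge and joint value q lies at y = -d cos q, z = d sin q from here in the case's axes. This point's own axes turn with the lid.
- lid_edge (a point): Middle of the lid's free edge, half-way through its thickness, 130 mm from the hinge; turns with the lid.
- keeper (a point): Where the middle of the bail's cross bar belongs, in the throat of the keeper on the lid near its free edge; turns with the lid. Lid shut: 76 mm above the table, 10 mm above the lid's top. The keeper is a steel blade 32 mm wide (x), its middle 6 mm to -y of this point, its top 10 mm above it, leaning 12 degrees to +y; the bar must come down on its +y side.
- lever (a joint): Pivot of the latch lever, rad: 0 pressed flat (handle points along -y, level), grows as it is lifted and swings over towards the lid, to 2.2. Stiff: it stays where it is left. Starts upright (about 1.57). With the bail hooked it pulls from about 0.9 down, hardest around 0.5 (about 3 N at the handle), then goes past centre and stays down at 0.
- lever_pivot (a point): Axis of the lever (along x), on a steel post in front of the case, 46 mm above the table. A point of the handle at distance d lies at y = -d cos q, z = d sin q from here (q the joint value).
- lever_tip (a point): End of the handle, 72 mm along it from the pivot and 10 mm to its outer side (up when flat, facing the lid when upright). The handle is a steel plate 36 mm wide (x), 6 mm thick, from 20 to 74 mm from the pivot, its outer face 13 mm to the outer side of the pivot.
- bail (a joint): Angle of the bail to the lever, rad; grows as the bail swings up and back from the lid. The bail's slope above level towards the lid is 0.59 - (lever value) + (bail value). Swings freely: it leans back against a stop at 3.0 (where it starts), and falls onto the lid once it is brought forward past upright.
- bail_pivot (a point): Where the bail hangs on the lever (axis along x), 28 mm from the lever's pivot, at y = -28 cos(q - 0.733), z = 28 sin(q - 0.733) mm from it (q the lever value). With the handle upright the bail swings about here; pulling the bail brings the lever along.
- bail_bar (a point): Middle of the bail's cross bar (8 mm thick, 48 mm wide along x), 83 mm from the bail's pivot; the bail's arms run down its two sides, 48 mm apart. A stiff spring lets the bar give up to 10 mm outward. y points along the bail, outward; z is up when the bail lies over the lid.
- bail_tab (a point): Centre of the bail's dark finger tab, a block 12 mm wide along x, 28 x 26 mm across, 29 mm beyond the cross bar along the bail and 12 mm to its z side. It can be gripped across x from above at any slope of the bail, and turns between the fingers as the bail swings.
- clay_pot: Grey leather-hard clay pot, 101 mm across and 101 mm tall, upside down, a bystander; origin at the centre of its underside.
- underglaze_jar: White glaze jar, 48 x 48 x 68 mm, a bystander; origin at the centre of its underside.
- bisque_cup: Unglazed terracotta cup, 72 mm across, 80 mm tall, a bystander; origin at the centre of its underside.
Things that resemble listed ones, but are neither listed nor needed, are in the scene too. What is shaped like the stamp2 but purple is not meant. What is shaped like the stamp1 but green is not meant.

How it is judged:
On the way, in this order (a step that is already met when the one before it is completed fails the run):
1. every stamp is home under the clips of a bay (((horizontal distance between stamp1_grip and bay1 below 0.006 m and z of stamp1_grip in the frame of bay1 between 0.022 and 0.0305 m and angle between the y axis of stamp1_grip and the y axis of bay1, either way round below 0.12 rad) or (horizontal distance between stamp1_grip and bay2 below 0.006 m and z of stamp1_grip in the frame of bay2 between 0.022 and 0.0305 m and angle between the y axis of stamp1_grip and the y axis of bay2, either way round below 0.12 rad) or (horizontal distance between stamp1_grip and bay3 below 0.006 m and z of stamp1_grip in the frame of bay3 between 0.022 and 0.0305 m and angle between the y axis of stamp1_grip and the y axis of bay3, either way round below 0.12 rad)) and ((horizontal distance between stamp2_grip and bay1 below 0.006 m and z of stamp2_grip in the frame of bay1 between 0.022 and 0.0305 m and angle between the y axis of stamp2_grip and the y axis of bay1, either way round below 0.12 rad) or (horizontal distance between stamp2_grip and bay2 below 0.006 m and z of stamp2_grip in the frame of bay2 between 0.022 and 0.0305 m and angle between the y axis of stamp2_grip and the y axis of bay2, either way round below 0.12 rad) or (horizontal distance between stamp2_grip and bay3 below 0.006 m and z of stamp2_grip in the frame of bay3 between 0.022 and 0.0305 m and angle between the y axis of stamp2_grip and the y axis of bay3, either way round below 0.12 rad)) and ((horizontal distance between stamp3_grip and bay1 below 0.006 m and z of stamp3_grip in the frame of bay1 between 0.022 and 0.0305 m and angle between the y axis of stamp3_grip and the y axis of bay1, either way round below 0.12 rad) or (horizontal distance between stamp3_grip and bay2 below 0.006 m and z of stamp3_grip in the frame of bay2 between 0.022 and 0.0305 m and angle between the y axis of stamp3_grip and the y axis of bay2, either way round below 0.12 rad) or (horizontal distance between stamp3_grip and bay3 below 0.006 m and z of stamp3_grip in the frame of bay3 between 0.022 and 0.0305 m and angle between the y axis of stamp3_grip and the y axis of bay3, either way round below 0.12 rad))), for 0.2 s.
2. the lid is shut (value of joint lid below 0.05 rad), for 0.2 s.
3. the bail's cross bar lies behind the keeper (value of joint lid below 0.05 rad and y of bail_bar in the frame of keeper between -0.005 and 0.035 m and z of bail_bar in the frame of keeper between -0.008 and 0.008 m), for 0.2 s.
4. the lever is pressed flat (all of step 3 and value of joint lever below 0.08 rad), for 0.2 s.
At the end, for the whole second after the job is handed in: Every stamp present rests home in a bay (6 mm from its centre, 3.5 mm from the floor, 0.12 rad); lid under 0.05 rad; the bail's bar in the keeper's throat (y -5 to 35 mm, z within 8 mm of the keeper point); lever under 0.08 rad (all of step 1 and all of step 4 and linear speed of each of stamp1, stamp2, stamp3 below 0.03 m/s); the robot touches nothing.
It fails at once if the clay pot is pushed aside (distance of clay_pot from where it was at the start of the episode above 0.03 m).
It fails at once if the glaze jar is pushed aside (distance of underglaze_jar from where it was at the start of the episode above 0.03 m).
It fails at once if the bisque cup is pushed aside (distance of bisque_cup from where it was at the start of the episode above 0.03 m).
Of stamp1, stamp2, stamp3 only 2 to 3 are there at a start; the rules pass over those that are not, and their reading is None.
At some moment in a run one of stamp1, stamp2, stamp3 may be knocked a few centimetres aside while the robot is not near it.
Once in a run the grip may slacken for a moment while it holds something.
It also fails if it takes over 210 s, if anything falls off the work surface, if the arm or the gripper's body presses on something with over 40 N, if the wrist force passes 120 N, or if a joint passes its speed limit or range.

## Working session

There is one attempt and no reset: what is moved stays moved. The work goes in short steps, Python scripts to look and compute and a shell command to move; the robot and the scene stay as the last step left them, time stands still between calls to the robot, and variables do not carry over. Pictures are saved under pics/ and viewed, at most 14 in all, crops included, and the job is handed in when it is done.

```bash
mkdir -p pics; ls
python3 - <<'E'
from station import *
import cv2
for n in ("scene","side"):
    cv2.imwrite(f"pics/{n}0.png",snapshot(n)[:,:,::-1])
s=sense();print(s)
E
```

```text
pics
{'t': 0.1, 'q': array([ 1.01751297e+00,  5.28387491e-01,  1.43380310e+00,  6.16933443e-06,
        1.18139256e+00, -1.78502260e-01]), 'qd': array([-0.00075804, -0.00324917, -0.00283767,  0.00091908,  0.00084418,
       -0.0010079 ]), 'tau': array([-4.25282024e-04, -4.43304634e+01, -1.78586054e+01, -2.05082033e-04,
        3.86795014e-03,  5.77194399e-06]), 'tcp_pos': array([0.22859699, 0.58135386, 0.40381315]), 'tool_rot': array([ 1.86296821e-01,  9.82493005e-01, -9.28350303e-04, -3.58748095e-04]), 'force': array([-0.6845125 , -0.5996919 ,  0.03274626]), 'ft_torque': array([-0.03175825,  0.01521721,  0.01918055]), 'gripper_force': 0.0, 'finger_gap': 1.0002705926466393}
```

View pics/scene0.png

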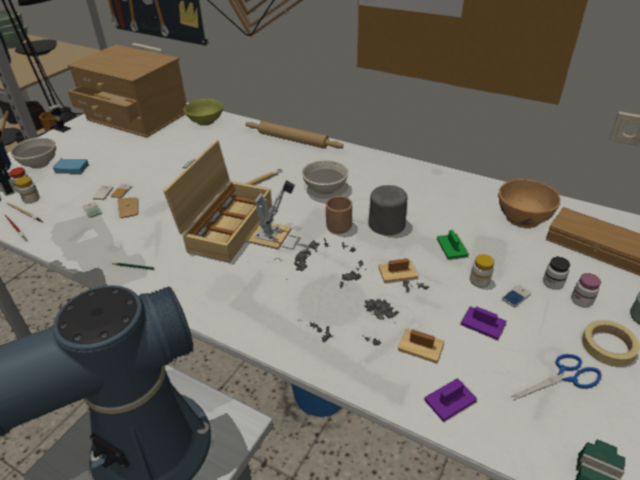

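View pics/side0.png

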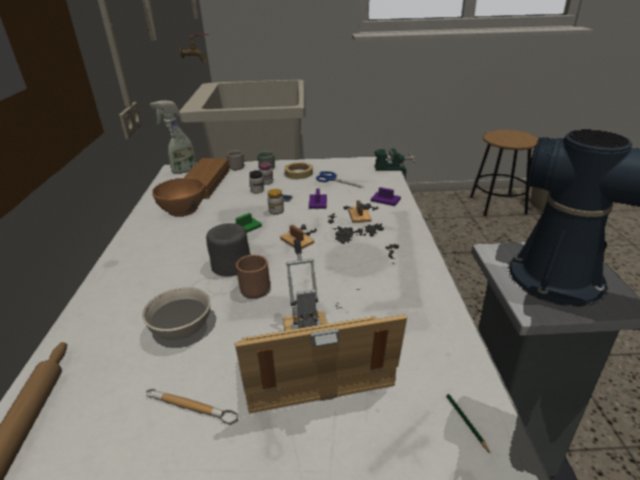

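Scene view: candidate stamps are the pale-plated ones at (398,270) and (422,345). The lookalikes are purple at (483,322) and (451,398), and green at (453,245). The case is at (225,215) with its latch at (268,215). The cup is at (339,214), the pot at (388,210) and the jar at (483,268). Next I'll take one close crop of the choice and the case.

```bash
cat > h.py <<'E'
from station import *
import numpy as np, cv2
def cam(n):
    c=get_calibration(n); return np.array([[c["fx"],0,c["cx"]],[0,c["fy"],c["cy"]],[0,0,1.]]),np.array(c["world_to_cam"])
def ray(n,uv,z,C=None):
    K,T=C or cam(n); d=T[:3,:3].T@np.linalg.solve(K,[uv[0],uv[1],1.]); o=-T[:3,:3].T@T[:3,3]
    return o+d*(z-o[2])/d[2]
def proj(n,P,C=None):
    K,T=C or cam(n); p=(T[:3,:3]@np.atleast_2d(P).T+T[:3,3:]); p=K@p; return (p[:2]/p[2]).T
def tri(uvs):  # {name:uv}
    A=[];b=[]
    for n,uv in uvs.items():
        K,T=cam(n);M=K@T[:3]
        for i in (0,1):
            r=M[i]-uv[i]*M[2];A.append(r[:3]/np.linalg.norm(r[:3]));b.append(-r[3]/np.linalg.norm(r[:3]))
    return np.linalg.lstsq(np.array(A),np.array(b),rcond=None)[0]
E
python3 - <<'E'
from h import *
a=cv2.imread("pics/scene0.png")
A=cv2.resize(a[140:265,160:310],None,fx=4,fy=4,interpolation=3)
cv2.imwrite("pics/cA.png",cv2.resize(a[140:265,160:310],(720,600),interpolation=cv2.INTER_CUBIC))
B=cv2.resize(a[230:380,360:480],(480,600),interpolation=cv2.INTER_CUBIC)
cv2.imwrite("pics/cB.png",B)
for n,uv,z in (("near stamp",(422,345),.012),("far stamp",(398,270),.012),("purp",(483,322),.01),("jar",(483,283),0),("cup",(339,228),0),("pot",(388,228),0),("case",(225,215),.03),("tab",(288,187),.15)):
    print(n,ray("scene",uv,z).round(3))
K,T=cam("scene");print(-T[:3,:3].T@T[:3,3]); K,T=cam("side");print(-T[:3,:3].T@T[:3,3]); print(get_calibration("wrist"))
E
```

```text
near stamp [ 0.429 -0.347  0.012]
far stamp [ 0.617 -0.216  0.012]
purp [ 0.552 -0.439  0.01 ]
jar [ 0.681 -0.405  0.   ]
cup [ 0.709 -0.008  0.   ]
pot [ 0.77  -0.124  0.   ]
case [0.582 0.272 0.03 ]
tab [0.626 0.091 0.15 ]
[-0.28138586 -0.52214675  0.87607838]
[0.57445786 0.83292326 0.64994431]
{'fx': 418.53891828207355, 'fy': 418.53891828207355, 'cx': 321.1703851896949, 'cy': 241.1189432356036, 'world_to_cam': array([[ 0.36670272,  0.93033707, -0.00143498, -0.62421432],
       [ 0.89131107, -0.3508773 ,  0.28714055, -0.03546289],
       [ 0.266634  , -0.10657423, -0.95788739,  0.37886853],
       [ 0.        ,  0.        ,  0.        ,  1.        ]])}
```

View pics/cA.png

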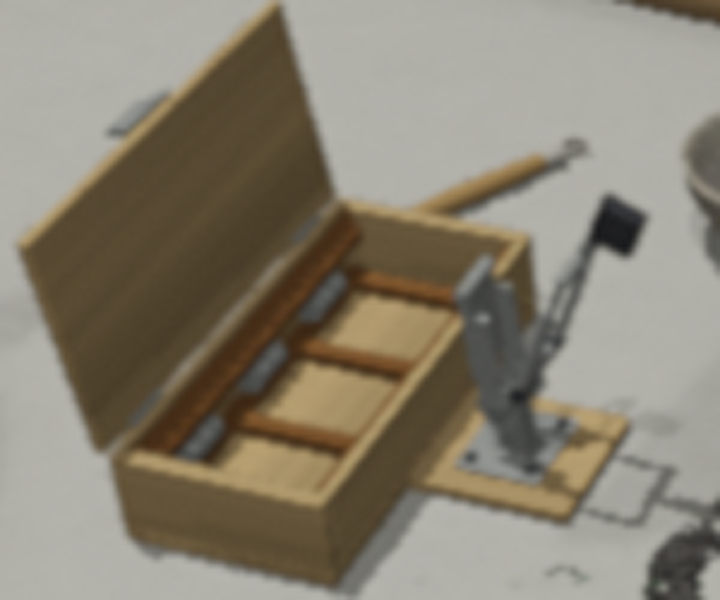

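View pics/cB.png

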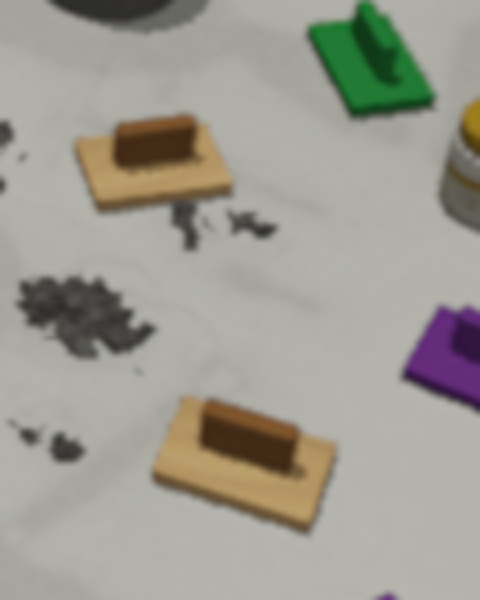

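All three bays are empty and there are two wooden stamps, which the crop confirms. Now I'll fit the poses.

```bash
cat > fit.py <<'E'
from h import *
from scipy.optimize import least_squares
S=lambda p:(160+p[0]/4.8,140+p[1]/4.8); Bc=lambda p:(360+p[0]/4,230+p[1]/4)
def world(p,P):
    c,s=np.cos(p[2]),np.sin(p[2]);P=np.atleast_2d(P);return np.c_[p[0]+c*P[:,0]-s*P[:,1],p[1]+s*P[:,0]+c*P[:,1],P[:,2]]
def lidp(x,d,h,q): return [x,.063-d*np.cos(q)+h*np.sin(q),.058+d*np.sin(q)+h*np.cos(q)]
CS,CD=cam("scene"),cam("side")
def res(p):
    q=p[3];r=[]
    obs=[((-.131,.063,.058),(113,462)),((-.131,-.063,.058),(330,512)),((.131,-.063,.058),(530,237)),((-.131,-.063,0),(338,583)),((-.131,.063,0),(130,535)),
     (lidp(.131,.13,0,q),(278,8)),(lidp(-.131,.13,0,q),(24,250))]
    for P,uv in obs: r+=list(proj("scene",world(p,P),CS)[0]-S(uv))
    for P,uv in [(lidp(-.131,.13,.008,q),(404,318)),(lidp(.131,.13,.008,q),(238,344))]:
        r+=list(proj("side",world(p,P),CD)[0]-np.array(uv))
    return r
f=least_squares(res,[.58,.25,0,1.9],loss="soft_l1");print("case",f.x.round(4),np.round(res(f.x),1))
for n,c in (("far",[(77,140),(208,122),(231,183),(97,203)]),("near",[(187,398),(335,445),(308,522),(155,475)])):
    W=np.array([ray("scene",Bc(u),.012)[:2] for u in c])
    L=(W[1]-W[0]+W[2]-W[3])/2;Sd=(W[3]-W[0]+W[2]-W[1])/2
    print(n,W.mean(0).round(4),"lens",np.linalg.norm(L).round(4),np.linalg.norm(Sd).round(4),"long-axis angle deg",np.degrees(np.arctan2(L[1],L[0])).round(1))
E
python3 fit.py
```

```text
case [0.5766 0.2457 0.1591 1.7564] [-0.4 -1.1 -0.6 -1.   2.  -1.2  0.8  2.   0.1  1.3  0.3 -2.6 -0.6 -1.4
  5.6 -1.9 -0.3  0.3]
far [ 0.6161 -0.2171] lens 0.0823 0.0551 long-axis angle deg -50.3
near [ 0.4292 -0.346 ] lens 0.0792 0.0548 long-axis angle deg -84.4
```

```bash
python3 -m jog '{"linear":[[26,-34,4],[26,-34,4],[26,-34,4],[26,-34,4],[26,-34,4],[26,-34,4],[26,-34,4],[26,-34,4],[26,-34,4],[26,-34,4],[26,-34,3],[25,-34,3]],"turn":[-1,-1,-1,-1,-1,-1,-1,-1,-1,-1,-1,-0.9]}' 1 && python3 -m jog '{"linear":[[0,0,0],[0,0,0]],"turn":[0,0]}'
python3 - <<'E'
from h import *
np.save("wr1.npy",np.array(cam("wrist")[1]));K=cam("wrist")[0]
cv2.imwrite("pics/w1.png",snapshot("wrist")[:,:,::-1]);print(sense()["tcp_pos"],sense()["q"])
E
```

```text
t: 1.6
tcp_pos: [0.5404, 0.1724, 0.4504]
tool_rot: [0.65, 0.76, -0.0, -0.0]
force: [0.5, 0.2, 0.2]
finger_gap: 1.003
gripper_force: 0.0
t: 1.85
tcp_pos: [0.5393, 0.1737, 0.4501]
tool_rot: [0.649, 0.761, -0.001, -0.001]
force: [0.0, -0.0, 0.4]
finger_gap: 0.998
gripper_force: 0.0
[0.53903146 0.17414664 0.45023222] [ 1.15155438e-01  3.97798223e-01  1.52683283e+00  5.00688424e-04
  1.21868986e+00 -4.34497208e-02]
```

View pics/w1.png

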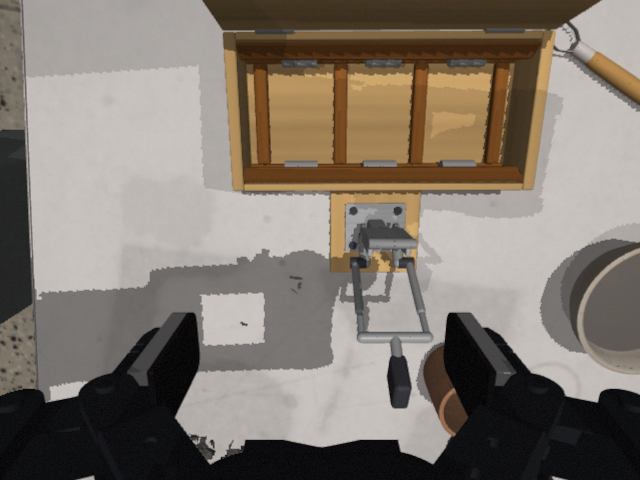

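Wrist view: the case's top corners are at (224,34), (554,31), (536,189) and (234,191). The bail bar runs from (360,338) to (430,337), with the tab at (399,382). I'll refit.

```bash
cat > fit2.py <<'E'
from fit import *
K,_=cam("wrist");CW=(K,np.load("wr1.npy"))
def res2(p):
    r=[]
    for P,uv in [((-.131,.063,.058),(224,34)),((.131,.063,.058),(554,31)),((.131,-.063,.058),(536,189)),((-.131,-.063,.058),(234,191))]:
        r+=list(proj("wrist",world(p,P),CW)[0]-uv)
    return r
g=least_squares(res2,f.x[:3]);p=g.x;print("case2",p.round(4),np.round(res2(p),1))
h=least_squares(lambda q:res(list(p)+[q[0]])[10:],[1.8],loss="soft_l1");print("lid",h.x,np.round(res(list(p)+[h.x[0]]),1))
for n,uv,z in (("bar",(395,337),.1415),("tabtop",(399,382),.165)):
    w=ray("wrist",uv,z,CW);d=w[:2]-p[:2];c,s=np.cos(p[2]),np.sin(p[2]);print(n,w.round(4),"case",(c*d[0]+s*d[1]).round(4),(-s*d[0]+c*d[1]).round(4))
for i in (-1,0,1): print("bay",i+2,world(p,(.072*i,0,.01)).round(4))
E
python3 fit2.py
```

```text
case [0.5766 0.2457 0.1591 1.7564] [-0.4 -1.1 -0.6 -1.   2.  -1.2  0.8  2.   0.1  1.3  0.3 -2.6 -0.6 -1.4
  5.6 -1.9 -0.3  0.3]
far [ 0.6161 -0.2171] lens 0.0823 0.0551 long-axis angle deg -50.3
near [ 0.4292 -0.346 ] lens 0.0792 0.0548 long-axis angle deg -84.4
case2 [0.5796 0.2552 0.1661] [-1.9 -0.7  3.3 -1.1 -0.8  1.1 -0.8  1.8]
lid [1.69539009] [-2.4 -2.7 -2.5 -3.  -0.5 -2.7 -1.2  0.1 -1.7 -0.3  0.3 -3.8  0.1 -2.7
  3.4 -2.3 -3.1  0.9]
bar [0.605  0.1    0.1415] case -0.0006 -0.1573
tabtop [0.6084 0.0781 0.165 ] case -0.0009 -0.1794
bay 1 [[0.5086 0.2432 0.01  ]]
bay 2 [[0.5796 0.2552 0.01  ]]
bay 3 [[0.6506 0.2671 0.01  ]]
```

```bash
cat > ov.py <<'E'
from fit2 import *
import sys
def draw(img,C,p,k,off,n="wrist"):
    im=img.copy()
    def L(P,col,cl=True):
        q=proj(n,world(p,P),C);q=((q-off)*k).astype(np.int32);cv2.polylines(im,[q],cl,col,1,cv2.LINE_AA)
    R=lambda x0,x1,y,z:[(x0,-y,z),(x1,-y,z),(x1,y,z),(x0,y,z)]
    L(R(-.131,.131,.063,.058),(0,0,255)); L(R(-.121,.121,.057,.058),(255,0,0))
    for i in (-1,0,1): L(R(.072*i-.030,.072*i+.030,.0445,.02),(0,255,0))
    return im
if __name__=="__main__":
    a=cv2.imread("pics/w1.png")[0:260,200:580];k=2.1
    cv2.imwrite("pics/ov1.png",draw(cv2.resize(a,None,fx=k,fy=k,interpolation=cv2.INTER_CUBIC),CW,p,k,np.array([200,0])))
E
python3 ov.py >/dev/null
```

```text
(no output)
```

View pics/ov1.png

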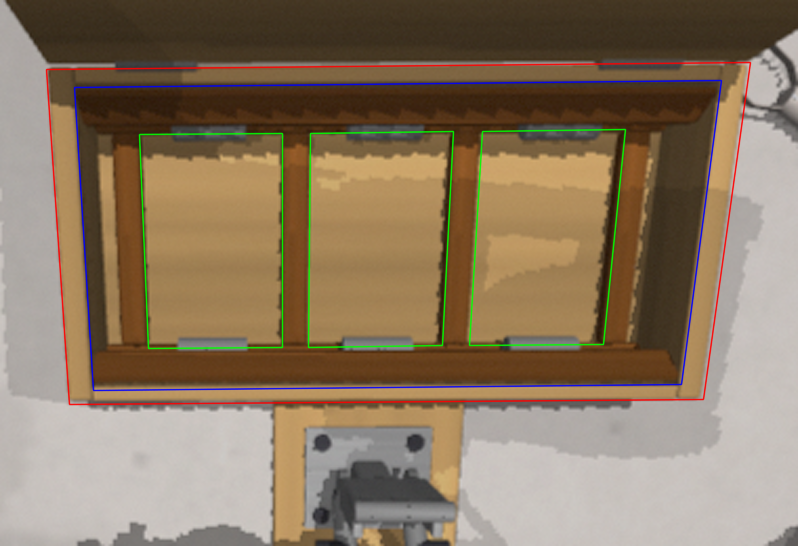

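```bash
python3 -m jog '{"linear":[[9,28,-10],[9,28,-15],[9,28,-22],[9,27,-25],[0,0,-30],[0,0,-25],[0,0,0]],"turn":[0,0,0,0,0,0,0]}' 0 && python3 -m jog '{"linear":[[-2,9,0],[-2,9,0],[-1,9,0],[-1,9,0],[-1,7,0],[-1,6,0],[-1,6,0],[0,0,0],[6,-35,20],[4,-30,30],[0,-20,30],[0,0,0]],"turn":[0,0,0,0,0,0,0,0,0,0,0,0]}'
python3 - <<'E'
from h import *
import fit2
np.save("wr2.npy",cam("wrist")[1])
a=snapshot("side");cv2.imwrite("pics/s2.png",cv2.resize(a[220:420,200:430],None,fx=2,fy=2,interpolation=2)[:,:,::-1])
E
```

```text
t: 2.78
tcp_pos: [0.5739, 0.2856, 0.3214]
tool_rot: [0.648, 0.761, -0.003, -0.002]
force: [-0.6, -0.6, 0.1]
finger_gap: -0.001
gripper_force: 0.0
t: 4.28
tcp_pos: [0.5777, 0.2537, 0.4068]
tool_rot: [0.65, 0.76, 0.003, 0.002]
force: [-0.2, 0.2, 0.1]
finger_gap: 0.002
gripper_force: 0.0
case [0.5766 0.2457 0.1591 1.7564] [-0.4 -1.1 -0.6 -1.   2.  -1.2  0.8  2.   0.1  1.3  0.3 -2.6 -0.6 -1.4
  5.6 -1.9 -0.3  0.3]
far [ 0.6161 -0.2171] lens 0.0823 0.0551 long-axis angle deg -50.3
near [ 0.4292 -0.346 ] lens 0.0792 0.0548 long-axis angle deg -84.4
case2 [0.5796 0.2552 0.1661] [-1.9 -0.7  3.3 -1.1 -0.8  1.1 -0.8  1.8]
lid [1.69539009] [-2.4 -2.7 -2.5 -3.  -0.5 -2.7 -1.2  0.1 -1.7 -0.3  0.3 -3.8  0.1 -2.7
  3.4 -2.3 -3.1  0.9]
bar [0.605  0.1    0.1415] case -0.0006 -0.1573
tabtop [0.6084 0.0781 0.165 ] case -0.0009 -0.1794
bay 1 [[0.5086 0.2432 0.01  ]]
bay 2 [[0.5796 0.2552 0.01  ]]
bay 3 [[0.6506 0.2671 0.01  ]]
```

View pics/s2.png

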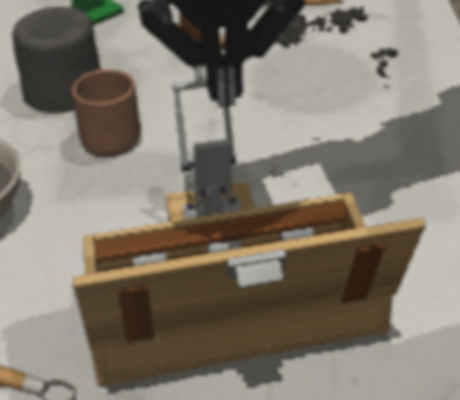

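The lid now leans back at about 1.92 (upper edge corners at side pixels (237,361) and (412,331)). Going over the far stamp.

```bash
python3 -m jog '{"linear":[[3,-39,0],[3,-39,0],[3,-40,0],[3,-40,0],[3,-40,0],[3,-40,-10],[3,-40,-15],[3,-40,-20],[4,-40,-20],[4,-40,-20],[4,-38,-17],[2,-35,-5]],"turn":[0.5,0.5,0.5,0.5,0.5,0.5,0.5,0.5,0.5,0.5,0.5,0.5]}' 0.6 && python3 -m jog '{"linear":[[0,0,0],[0,0,0]],"turn":[0,0]}'
python3 - <<'E'
from h import *
np.save("wr3.npy",cam("wrist")[1])
cv2.imwrite("pics/w3.png",snapshot("wrist")[:,:,::-1]);print(sense()["tcp_pos"],sense()["q"])
E
```

```text
t: 5.82
tcp_pos: [0.6145, -0.2163, 0.2932]
tool_rot: [0.429, 0.903, 0.001, -0.003]
force: [-0.1, 0.3, 0.4]
finger_gap: 0.604
gripper_force: 0.0
t: 6.08
tcp_pos: [0.6146, -0.2151, 0.2954]
tool_rot: [0.43, 0.903, 0.001, -0.001]
force: [-0.4, 1.0, -0.3]
finger_gap: 0.599
gripper_force: 0.0
[ 0.61469479 -0.2147891   0.29587272] [-5.07597273e-01  6.90704678e-01  1.45316048e+00  7.97620552e-04
  9.99867154e-01 -1.19013323e+00]
```

View pics/w3.png

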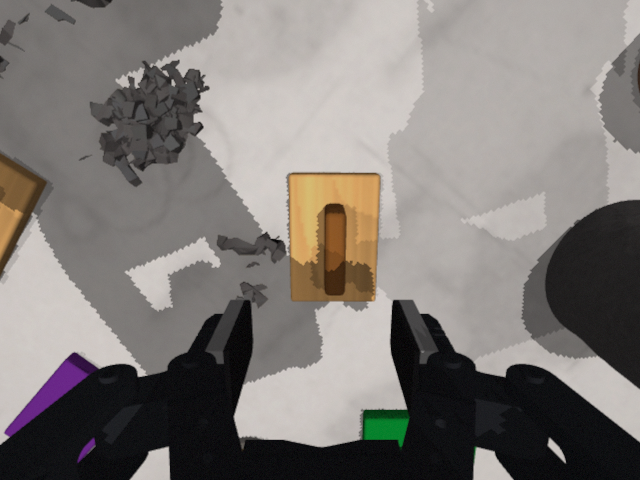

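The wrist view shows the stamp plate with corners at (289,174), (380,174), (375,300) and (291,300), aligned with the tool.

Run:
```python
from h import *
C=(cam("wrist")[0],np.load("wr3.npy"))
W=np.array([ray("w",u,.012,C)[:2] for u in ((289,174),(380,174),(375,300),(291,300))])
print(W.mean(0), np.linalg.norm(W[1]-W[0]),np.linalg.norm(W[2]-W[1]),np.linalg.norm(W[3]-W[2]))
d=(W[2]-W[1]+W[3]-W[0]);print(np.degrees(np.arctan2(d[1],d[0])))
s=sense();print(s["tcp_pos"],W.mean(0)-s["tcp_pos"][:2], "yaw", np.degrees(s["q"][0]-s["q"][5]))
```

```text
[ 0.62014313 -0.21011385] 0.054555389580006164 0.08222427438520818 0.05505062261806591
-51.17354130789096
[ 0.61469479 -0.2147891   0.29587272] [0.00544834 0.00467525] yaw 39.106429574493646
```

```bash
python3 -m jog '{"linear":[[5,5,-20],[0,0,-35],[0,0,-30],[0,0,-15],[0,0,-6],[0,0,0],[0,0,0]],"turn":[0,0,0,0,0,0,0]}' && python3 -m jog '{"linear":[[0,0,0],[0,0,0],[0,0,0],[0,0,0],[0,0,0],[0,0,0]],"turn":[0,0,0,0,0,0]}' 0.05 70
```

```text
t: 7.0
tcp_pos: [0.6202, -0.2116, 0.1918]
tool_rot: [0.43, 0.903, -0.0, 0.001]
force: [0.9, -0.4, 0.1]
finger_gap: 0.599
gripper_force: 0.0
t: 7.75
tcp_pos: [0.6201, -0.2116, 0.1915]
tool_rot: [0.43, 0.903, -0.0, 0.001]
force: [-1.0, 1.2, 5.4]
finger_gap: 0.121
gripper_force: 72.6
```

```bash
python3 -m jog '{"linear":[[0,0,20],[0,0,40],[0,0,55],[0,10,50],[0,30,40],[0,40,20],[3,40,0],[4,40,0],[4,40,0],[4,40,0],[4,40,0],[4,40,0]],"turn":[0,0,0,0,-0.3,-0.4,-0.8,-0.8,-0.8,-0.8,-0.8,-0.5]}' && python3 -m jog '{"linear":[[4,40,0],[4,40,0],[3,40,0],[0,38,0],[0,30,0],[0,11,-20],[0,0,-25],[0,0,-20],[0,0,0],[0,0,0]],"turn":[-0.4,-0.32,0,0,0,0,0,0,0,0]}'
python3 - <<'E'
from h import *
np.save("wr4.npy",cam("wrist")[1])
cv2.imwrite("pics/w4.png",snapshot("wrist")[:,:,::-1]);s=sense();print(s["tcp_pos"],np.degrees(s["q"][0]-s["q"][5]),s["finger_gap"])
E
```

```text
t: 9.25
tcp_pos: [0.6423, 0.11, 0.4161]
tool_rot: [0.623, 0.782, -0.0, -0.0]
force: [-0.4, -0.5, -0.9]
finger_gap: 0.121
gripper_force: 71.7
t: 10.5
tcp_pos: [0.6542, 0.3071, 0.3512]
tool_rot: [0.647, 0.763, 0.0, 0.0]
force: [0.4, -0.1, -1.1]
finger_gap: 0.125
gripper_force: 71.7
[0.65433479 0.30722152 0.35176082] 9.385397455862131 0.12390424297279529
```

View pics/w4.png

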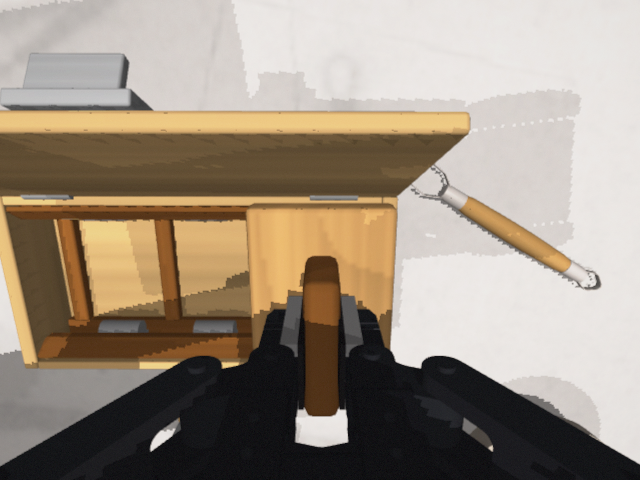

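The view shows the stamp about 40 mm too far towards the hinge (my sum). Its plate edge runs from (248,208) to (396,207). The bay 1 and 2 clips are at (122,326) and (213,326). I'll check the model against these.

```bash
python3 - <<'E' | tail -8
from fit2 import *
C=(cam("wrist")[0],np.load("wr4.npy"));t=sense()["tcp_pos"]
z=t[2]-.1795
W=np.array([ray("w",u,z,C)[:2] for u in ((249,208),(396,207))])
u=(W[1]-W[0])/np.linalg.norm(W[1]-W[0]);ctr=W.mean(0)+.042*np.array([u[1],-u[0]])
print("plate width",np.linalg.norm(W[1]-W[0]),"yaw",np.degrees(np.arctan2(u[1],u[0])),"centre-tcp",(ctr-t[:2])*1e3)
print("clips proj",proj("w",world(p,[(-.072,-.040,.034),(0,-.040,.034)]),C))
print("wall corner outer/inner front-left",proj("w",world(p,[(-.131,-.063,.058),(-.121,-.057,.058),(-.036,.0445,.02),(-.036,-.0445,.02)]),C), "lid",proj("w",world(p,[lidp(.131,.13,0,1.92),lidp(.131,0,0,1.92)]),C))
print("target delta", (world(p,(.072,0,0))[0,:2]-ctr)*1e3, (world(p,(-.072,0,0))[0,:2]-ctr)*1e3)
E
```

```text
clips proj [[118.6960312  326.83579399]
 [213.74266144 326.48977303]]
wall corner outer/inner front-left [[ 25.64784595 372.05937181]
 [ 37.9307712  364.71301057]
 [160.36889648 213.59825851]
 [173.07323847 323.24867521]] lid [[474.33292717 132.16195542]
 [399.12030871 197.57041164]]
target delta [ -3.53109478 -40.32797751] [-145.54973674  -64.13355115]
```

```bash
python3 -m jog '{"linear":[[-2,-20,0],[-2,-20,0],[0,0,-25],[0,0,-35],[0,0,-30],[0,0,-12],[0,0,-6],[0,0,-4],[0,0,0],[0,0,0]],"turn":[0,0,0,0,0,0,0,0,0,0]}'  && python3 -m jog '{"linear":[[0,0,-4],[0,0,-4],[0,0,0]],"turn":[0,0,0]}'
```

```text
t: 11.8
tcp_pos: [0.65, 0.2678, 0.2396]
tool_rot: [0.647, 0.763, 0.001, 0.0]
force: [0.5, 0.3, -1.3]
finger_gap: 0.124
gripper_force: 71.7
t: 12.18
tcp_pos: [0.6495, 0.2676, 0.2301]
tool_rot: [0.647, 0.763, -0.001, -0.0]
force: [0.2, -0.2, -1.9]
finger_gap: 0.125
gripper_force: 71.7
```

```bash
python3 -m jog '{"linear":[[0,0,-4],[0,0,-4],[0,0,-3],[0,0,0]],"turn":[0,0,0,0]}'  && python3 -m jog '{"linear":[[0,0,-4],[0,0,-4],[0,0,-3],[0,0,0]],"turn":[0,0,0,0]}'
```

```text
t: 12.68
tcp_pos: [0.6501, 0.2677, 0.2198]
tool_rot: [0.647, 0.763, 0.001, 0.0]
force: [1.2, -0.1, 0.3]
finger_gap: 0.123
gripper_force: 72.0
t: 13.18
tcp_pos: [0.6495, 0.2675, 0.2076]
tool_rot: [0.647, 0.763, -0.001, -0.0]
force: [-0.2, -0.4, -3.5]
finger_gap: 0.125
gripper_force: 71.5
```

```bash
python3 -m jog '{"linear":[[0,0,-3],[0,0,-3],[0,0,0]],"turn":[0,0,0]}'  && python3 -m jog '{"linear":[[0,0,-2],[0,0,0],[0,0,0]],"turn":[0,0,0]}'
```

```text
t: 13.55
tcp_pos: [0.6495, 0.2675, 0.2021]
tool_rot: [0.647, 0.763, -0.001, -0.0]
force: [0.8, 0.9, -2.0]
finger_gap: 0.129
gripper_force: 71.6
t: 13.92
tcp_pos: [0.6498, 0.2676, 0.2016]
tool_rot: [0.647, 0.763, 0.0, 0.0]
force: [-1.6, -0.4, 4.5]
finger_gap: 0.124
gripper_force: 72.6
```

```bash
python3 -m jog '{"linear":[[0,0,0],[0,0,0],[0,0,0],[0,0,20],[0,0,40],[0,0,50],[0,0,50],[-10,-30,40],[-18,-50,20],[-18,-50,0],[-18,-50,0],[-18,-50,0]],"turn":[0,0,0,0,0,0,0,0,0,0,0,0]}' 0.35 && python3 -m jog '{"linear":[[-18,-50,0],[-18,-50,0],[-18,-50,0],[-18,-50,0],[-18,-50,0],[-17,-50,-20],[-16,-50,-30],[-16,-34,-40],[0,0,-35],[0,0,0],[0,0,0]],"turn":[0,0,0,0,0,0,-0.3,-0.46,0,0,0]}' 0.6
python3 - <<'E'
from h import *
np.save("wr5.npy",cam("wrist")[1])
cv2.imwrite("pics/w5.png",snapshot("wrist")[:,:,::-1]);s=sense();print(s["tcp_pos"],np.degrees(s["q"][0]-s["q"][5]),s["finger_gap"])
cv2.imwrite("pics/sc5.png",snapshot("scene")[:,:,::-1])
E
```

```text
t: 15.42
tcp_pos: [0.5669, 0.0362, 0.4225]
tool_rot: [0.646, 0.763, 0.001, 0.001]
force: [0.0, -1.1, -0.2]
finger_gap: 0.351
gripper_force: 0.0
t: 16.8
tcp_pos: [0.4293, -0.3465, 0.2974]
tool_rot: [0.671, 0.741, -0.0, 0.001]
force: [-0.2, -0.3, 0.3]
finger_gap: 0.594
gripper_force: 0.0
[ 0.42950963 -0.34645698  0.29776041] 5.6835204268182915 0.5967874663422431
```

View pics/w5.png

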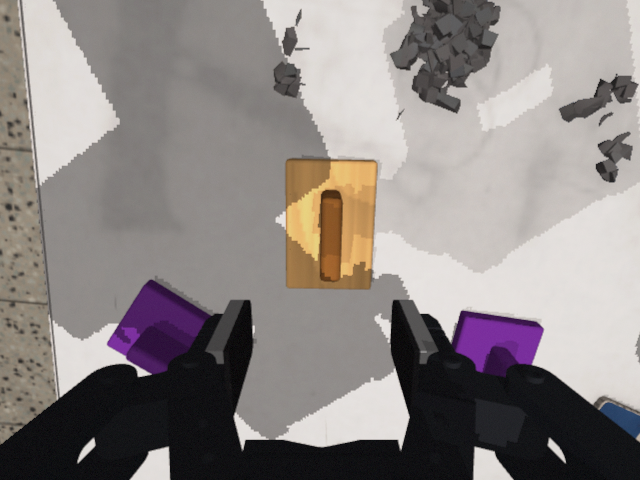

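The second stamp's plate corners are at (287,159), (377,160), (371,289) and (287,288). It is still in place.

Run:
```python
from h import *
C=(cam("wrist")[0],np.load("wr5.npy"))
W=np.array([ray("w",u,.012,C)[:2] for u in ((287,159),(377,160),(371,289),(287,288))])
s=sense();print((W.mean(0)-s["tcp_pos"][:2])*1e3,W.mean(0))
d=(W[2]-W[1]+W[3]-W[0]);print(np.degrees(np.arctan2(d[1],d[0])))
d=ray("w",(331,193),.042,C)-ray("w",(331,278),.042,C);print("handle",np.degrees(np.arctan2(d[1],d[0])),np.linalg.norm(d))
```

```text
[4.48767414 6.81880243] [ 0.43404614 -0.33954624]
-85.2962693225846
handle 96.01394798775904 0.04919025600507441
```

```bash
python3 -m jog '{"linear":[[4,7,-20],[0,0,-35],[0,0,-30],[0,0,-15],[0,0,-6],[0,0,0],[0,0,0]],"turn":[0,0,0,0,0,0,0]}' && python3 -m jog '{"linear":[[0,0,0],[0,0,0],[0,0,0],[0,0,0],[0,0,0],[0,0,0]],"turn":[0,0,0,0,0,0]}' 0.05 70
```

```text
t: 17.77
tcp_pos: [0.4331, -0.3397, 0.1907]
tool_rot: [0.672, 0.741, -0.0, 0.001]
force: [0.5, -0.9, -1.6]
finger_gap: 0.599
gripper_force: 0.0
t: 18.52
tcp_pos: [0.4329, -0.3396, 0.1903]
tool_rot: [0.672, 0.741, -0.0, 0.001]
force: [0.9, -0.2, 5.6]
finger_gap: 0.13
gripper_force: 70.8
```

```bash
python3 -m jog '{"linear":[[0,0,20],[0,0,40],[0,0,55],[0,10,50],[0,40,40],[6,50,25],[6,50,0],[6,50,0],[6,50,0],[6,50,0],[6,50,0],[6,50,0]],"turn":[0,0,0,0,0,0.1,0.1,0.1,0.1,0.1,0.1,0.16]}' && python3 -m jog '{"linear":[[6,50,0],[6,50,0],[6,40,0],[6,22,0],[5,10,0],[5,8,-30],[0,2,-30],[0,0,0],[0,0,0],[0,0,0]],"turn":[0,0,0,0,0,0,0,0,0,0]}'
python3 - <<'E'
from h import *
np.save("wr6.npy",cam("wrist")[1])
cv2.imwrite("pics/w6.png",snapshot("wrist")[:,:,::-1]);s=sense();print(s["tcp_pos"],np.degrees(s["q"][0]-s["q"][5]),s["finger_gap"])
E
```

```text
t: 20.02
tcp_pos: [0.4744, 0.0622, 0.4192]
tool_rot: [0.646, 0.763, -0.0, -0.0]
force: [0.7, -0.1, -1.5]
finger_gap: 0.124
gripper_force: 70.0
t: 21.28
tcp_pos: [0.5093, 0.2424, 0.3611]
tool_rot: [0.647, 0.763, 0.001, 0.001]
force: [-1.2, -0.6, -2.6]
finger_gap: 0.126
gripper_force: 69.8
[0.50919578 0.2424223  0.36106499] 9.402989132755927 0.12263167459301218
```

View pics/w6.png

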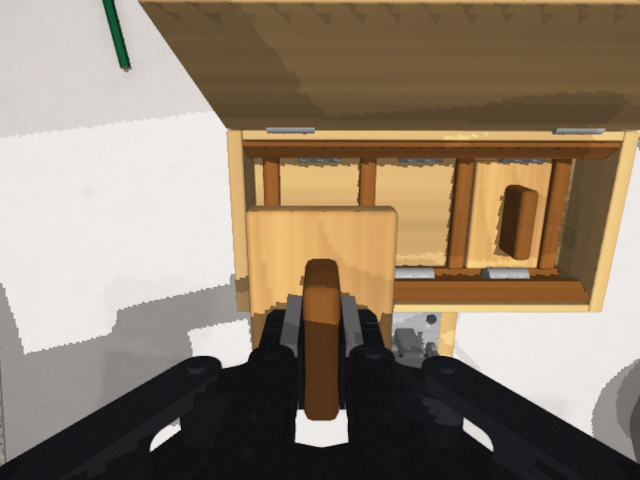

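Stamp one sits home in bay 3 (under the clip at (507,273)). The held stamp is centred, with its edge from (247,208) to (397,207). Descending into bay 1.

```bash
python3 -m jog '{"linear":[[-1,1,-20],[0,0,-30],[0,0,-30],[0,0,-25],[0,0,-15],[0,0,-6],[0,0,0],[0,0,-4],[0,0,-4],[0,0,0]],"turn":[0,0,0,0,0,0,0,0,0,0]}' && python3 -m jog '{"linear":[[0,0,-4],[0,0,-4],[0,0,-3],[0,0,-3],[0,0,-3],[0,0,-3],[0,0,0]],"turn":[0,0,0,0,0,0,0]}'
```

```text
t: 22.58
tcp_pos: [0.5077, 0.2436, 0.2256]
tool_rot: [0.647, 0.763, -0.0, -0.0]
force: [0.5, -0.4, -1.8]
finger_gap: 0.126
gripper_force: 69.9
t: 23.45
tcp_pos: [0.5076, 0.2436, 0.205]
tool_rot: [0.647, 0.763, -0.0, -0.0]
force: [-0.0, 3.3, -5.6]
finger_gap: 0.121
gripper_force: 69.6
```

```bash
python3 -m jog '{"linear":[[0,0,-3],[0,0,-2],[0,0,0],[0,0,0]],"turn":[0,0,0,0]}'  && python3 -m jog '{"linear":[[0,0,-1.5],[0,0,0],[0,0,0]],"turn":[0,0,0]}'
```

```text
t: 23.95
tcp_pos: [0.5075, 0.2436, 0.2005]
tool_rot: [0.647, 0.763, -0.0, -0.0]
force: [-0.9, 4.9, -3.5]
finger_gap: 0.122
gripper_force: 69.7
t: 24.32
tcp_pos: [0.5073, 0.2437, 0.2003]
tool_rot: [0.647, 0.763, -0.0, -0.0]
force: [-3.3, 3.7, 6.7]
finger_gap: 0.128
gripper_force: 71.1
```

```bash
python3 -m jog '{"linear":[[0,0,0],[0,0,0],[0,0,0],[0,0,20],[0,-5,40],[0,-10,50],[0,-10,50],[0,-10,50],[0,-5,40],[0,0,0],[0,0,0]],"turn":[0,0,0,0,0,0,0,0,0,0,0]}' 0.35 && python3 -m jog '{"linear":[[0,0,0],[0,0,0]],"turn":[0,0]}' 0
python3 - <<'E'
from ov import *
C=cam("wrist");a=snapshot("wrist")[:,:,::-1];s=sense();print(s["tcp_pos"])
k=2.;o=np.array([200,40])
cv2.imwrite("pics/w7.png",draw(cv2.resize(np.ascontiguousarray(a[40:320,200:600]),None,fx=k,fy=k,interpolation=2),C,p,k,o))
E
```

```text
t: 25.7
tcp_pos: [0.5074, 0.2034, 0.4485]
tool_rot: [0.647, 0.763, -0.001, -0.0]
force: [-0.1, -0.2, 0.2]
finger_gap: 0.353
gripper_force: 0.0
t: 25.95
tcp_pos: [0.5076, 0.2037, 0.4478]
tool_rot: [0.647, 0.763, -0.001, -0.001]
force: [0.1, -0.7, -0.7]
finger_gap: -0.002
gripper_force: 0.0
case [0.5766 0.2457 0.1591 1.7564] [-0.4 -1.1 -0.6 -1.   2.  -1.2  0.8  2.   0.1  1.3  0.3 -2.6 -0.6 -1.4
  5.6 -1.9 -0.3  0.3]
far [ 0.6161 -0.2171] lens 0.0823 0.0551 long-axis angle deg -50.3
near [ 0.4292 -0.346 ] lens 0.0792 0.0548 long-axis angle deg -84.4
case2 [0.5796 0.2552 0.1661] [-1.9 -0.7  3.3 -1.1 -0.8  1.1 -0.8  1.8]
lid [1.69539009] [-2.4 -2.7 -2.5 -3.  -0.5 -2.7 -1.2  0.1 -1.7 -0.3  0.3 -3.8  0.1 -2.7
  3.4 -2.3 -3.1  0.9]
bar [0.605  0.1    0.1415] case -0.0006 -0.1573
tabtop [0.6084 0.0781 0.165 ] case -0.0009 -0.1794
bay 1 [[0.5086 0.2432 0.01  ]]
bay 2 [[0.5796 0.2552 0.01  ]]
bay 3 [[0.6506 0.2671 0.01  ]]
[0.50767548 0.20368258 0.44803799]
```

View pics/w7.png

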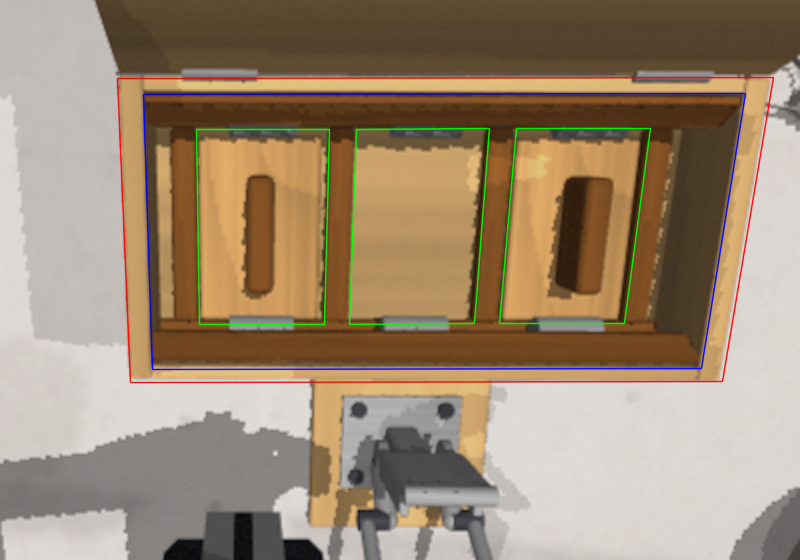

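Both stamps are home under the clips. Closing the lid: going behind it and sweeping over.

```bash
python3 -m jog '{"linear":[[-6,36,0],[-6,36,0],[-6,36,0],[-6,36,0],[-7,37,0],[0,0,-40],[0,0,-50],[0,0,-35],[0,0,0]],"turn":[0,0,0,0,0,0,0,0,0]}' && python3 -m jog '{"linear":[[2,-12,0],[2,-13,0],[2,-13,0],[2,-12,0],[2,-12,0],[2,-12,0],[2,-12,0],[2,-11,0],[2,-12,-4],[2,-12,-5],[1,-12,-5],[0,0,0]],"turn":[0,0,0,0,0,0,0,0,0,0,0,0]}'
```

```text
t: 27.12
tcp_pos: [0.4757, 0.3841, 0.3207]
tool_rot: [0.647, 0.763, -0.004, -0.001]
force: [0.2, -0.4, 0.9]
finger_gap: -0.005
gripper_force: 0.0
t: 28.62
tcp_pos: [0.4979, 0.2504, 0.3096]
tool_rot: [0.647, 0.762, -0.001, -0.0]
force: [-1.0, -0.4, -0.2]
finger_gap: -0.003
gripper_force: 0.0
```

```bash
python3 -m jog '{"linear":[[2,-7,-8],[2,-7,-8],[1,-7,-8],[1,-7,-8],[1,-4,-7],[1,-4,-7],[1,-4,-7],[0,-3,-7],[0,0,-4],[0,0,-3],[0,0,-2],[0,0,0]],"turn":[0,0,0,0,0,0,0,0,0,0,0,0]}'; python3 -m jog '{"linear":[[0,0,-2],[0,0,0]],"turn":[0,0]}'
```

```text
t: 30.12
tcp_pos: [0.5067, 0.2087, 0.2411]
tool_rot: [0.647, 0.763, 0.0, -0.0]
force: [0.2, -0.2, 0.2]
finger_gap: 0.002
gripper_force: 0.0
t: 30.38
tcp_pos: [0.5068, 0.2087, 0.2395]
tool_rot: [0.647, 0.763, 0.0, 0.0]
force: [-0.3, -0.0, 3.1]
finger_gap: 0.0
gripper_force: 1.3
```

```bash
python3 -m jog '{"linear":[[0,0,-1],[0,0,-1],[0,0,0]],"turn":[0,0,0]}'; python3 -m jog '{"linear":[[0,0,20],[0,-20,40],[5,-40,50],[5,-40,50],[5,-20,0],[0,0,0],[0,0,0]],"turn":[0,0,0,0,0,0,0]}'
python3 - <<'E'
from h import *
np.save("wr8.npy",cam("wrist")[1])
a=snapshot("wrist")[:,:,::-1];s=sense();print(s["tcp_pos"])
cv2.imwrite("pics/w8.png",a)
E
```

```text
t: 30.75
tcp_pos: [0.5067, 0.2087, 0.2393]
tool_rot: [0.647, 0.763, 0.0, 0.0]
force: [-3.5, -1.2, 15.5]
finger_gap: -0.002
gripper_force: 7.9
t: 31.62
tcp_pos: [0.5209, 0.0913, 0.3937]
tool_rot: [0.647, 0.763, -0.001, -0.001]
force: [-0.5, 0.6, 0.3]
finger_gap: -0.001
gripper_force: 0.0
[0.52090208 0.09158213 0.39355782]
```

View pics/w8.png

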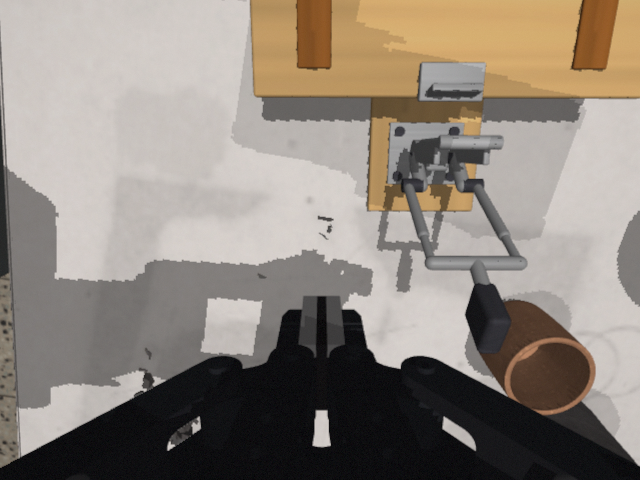

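The lid is shut. The keeper blade is at (455,88), the lever tip edge at (472,142), the bail joints at (412,185) and (474,185), the bar centre at (476,263) and the tab at (488,317).

```bash
python3 - <<'E' | tail -9
from fit2 import *
C=(cam("wrist")[0],np.load("wr8.npy"))
c,s=np.cos(p[2]),np.sin(p[2])
for n,uv,z in (("blade top",(456,85),.086),("blade top2",(456,95),.086),("levertip",(472,142),.119),("bpiv",(443,185),.067),("bar",(476,263),.1415),("tab",(487,318),.170),("tabtopedge",(487,285),.175),("lid edge",(330,97),.066)):
    w=ray("w",uv,z,C);d=w[:2]-p[:2];print(n,w.round(4),"case",(c*d[0]+s*d[1]).round(4),(-s*d[0]+c*d[1]).round(4))
E
```

```text
bay 3 [[0.6506 0.2671 0.01  ]]
blade top [0.5867 0.1959 0.086 ] case -0.0028 -0.0596
blade top2 [0.5882 0.1902 0.086 ] case -0.0023 -0.0655
levertip [0.5939 0.1641 0.119 ] case -0.001 -0.0921
bpiv [0.6    0.1321 0.067 ] case -0.0003 -0.1248
bar [0.6056 0.1006 0.1415] case 0.0 -0.1567
tab [0.6063 0.0811 0.17  ] case -0.0024 -0.1761
tabtopedge [0.5989 0.1002 0.175 ] case -0.0066 -0.156
lid edge [0.5112 0.1771 0.066 ] case -0.0804 -0.0656
```

```bash
python3 -m jog '{"linear":[[22,-4,0],[22,-4,0],[22,-3,0],[21,-3,0],[0,0,0],[0,0,-25],[0,0,-25],[0,0,-20],[0,0,-6],[0,0,0]],"turn":[0,0,0,0,0,0,0,0,0,0]}' 0.45 && python3 -m jog '{"linear":[[0,0,0],[0,0,0],[0,0,0],[0,0,0]],"turn":[0,0,0,0]}' 0.05 30
```

```text
t: 32.92
tcp_pos: [0.6079, 0.0773, 0.3183]
tool_rot: [0.646, 0.763, -0.0, -0.001]
force: [0.5, 0.0, -0.1]
finger_gap: 0.449
gripper_force: 0.0
t: 33.42
tcp_pos: [0.6086, 0.0766, 0.3194]
tool_rot: [0.647, 0.763, 0.0, 0.001]
force: [-0.6, -0.9, 4.0]
finger_gap: 0.135
gripper_force: 33.4
```

```bash
python3 -m jog '{"linear":[[-1.9,11,6.2],[-1.8,11,4.4],[-2.3,13.6,3.6],[-2.3,13.6,2],[-2.3,13.8,0.2],[-2.3,13.8,-1.4],[-2.2,13.3,-3.2],[-2.2,13.3,-5],[0,0,0]],"turn":[0,0,0,0,0,0,0,0,0]}' && python3 -m jog '{"linear":[[-2,11.8,-6.5],[-2,11.8,-8.1],[-1.6,9.7,-9.4],[-1.6,9.7,-10.7],[-1,5.6,-8.9],[-0.9,5.6,-9.5],[0,0,0],[0,0,0]],"turn":[0,0,0,0,0,0,0,0]}'
```

```text
t: 34.55
tcp_pos: [0.5907, 0.1834, 0.3273]
tool_rot: [0.646, 0.763, 0.002, -0.001]
force: [-0.7, 1.4, 9.5]
finger_gap: 0.134
gripper_force: 35.1
t: 35.55
tcp_pos: [0.5821, 0.2351, 0.2719]
tool_rot: [0.647, 0.763, 0.001, -0.001]
force: [1.6, 3.7, -2.2]
finger_gap: 0.139
gripper_force: 32.7
```

```bash
python3 -m jog '{"linear":[[-0.6,3,-6],[-0.4,2,-6],[-0.3,2,-5],[0,1,-5],[0,0,0]],"turn":[0,0,0,0,0]}' && python3 -m jog '{"linear":[[0,0,0],[0,0,0],[0,0,0],[0,0,0],[0,0,15],[0,0,35],[0,0,40],[0,0,40],[0,0,0]],"turn":[0,0,0,0,0,0,0,0,0]}' 0.4
python3 - <<'E'
from h import *
s=sense();print(s["tcp_pos"])
for n in("side","scene"): cv2.imwrite(f"pics/{n}9.png",snapshot(n)[:,:,::-1])
E
```

```text
t: 36.17
tcp_pos: [0.5809, 0.2423, 0.2497]
tool_rot: [0.647, 0.763, -0.0, -0.0]
force: [2.1, 0.8, 1.4]
finger_gap: 0.13
gripper_force: 32.9
t: 37.3
tcp_pos: [0.5818, 0.2427, 0.3855]
tool_rot: [0.647, 0.763, 0.004, 0.003]
force: [1.1, 0.2, 1.0]
finger_gap: 0.402
gripper_force: 0.0
[0.58176835 0.24269487 0.38552128]
```

```bash
python3 -m jog '{"linear":[[3,-20,0],[3,-20,0],[4,-18.5,0],[0,0,-35],[0,0,-35],[0,0,-25],[0,0,-11],[0,0,0]],"turn":[0,0,0,0,0,0,0,0]}' 0 && python3 -m jog '{"linear":[[1.3,-7.6,1],[1.3,-7.6,1],[1.2,-7.5,1],[1,-6.1,-1.3],[1,-6.1,-1.3],[1,-6.1,-1.4],[0,0,0]],"turn":[0,0,0,0,0,0,0]}'
```

```text
t: 38.4
tcp_pos: [0.5908, 0.1851, 0.2757]
tool_rot: [0.647, 0.762, 0.002, -0.001]
force: [-2.2, 3.9, 7.8]
finger_gap: 0.001
gripper_force: 3.7
t: 39.28
tcp_pos: [0.5976, 0.1424, 0.2729]
tool_rot: [0.647, 0.763, -0.0, -0.0]
force: [0.7, -0.9, 0.1]
finger_gap: 0.005
gripper_force: 0.0
```

```bash
python3 -m jog '{"linear":[[0.9,-5.4,-3],[0.9,-5.4,-3],[0.9,-5.4,-3],[0.7,-4.3,-4.6],[0.7,-4.3,-4.7],[0.7,-4.3,-4.7],[0,0,0]],"turn":[0,0,0,0,0,0,0]}' && python3 -m jog '{"linear":[[0.6,-3.5,-7],[0.6,-3.5,-7],[0.3,-1.5,-4.5],[0.2,-1.5,-4.5],[0,0,0],[0,0,0]],"turn":[0,0,0,0,0,0]}'
```

```text
t: 40.15
tcp_pos: [0.6023, 0.1134, 0.2497]
tool_rot: [0.647, 0.763, -0.0, -0.0]
force: [-0.3, -0.2, -0.3]
finger_gap: 0.003
gripper_force: 0.0
t: 40.9
tcp_pos: [0.6042, 0.1038, 0.2273]
tool_rot: [0.647, 0.763, 0.0, 0.0]
force: [-0.2, -0.6, 0.3]
finger_gap: 0.002
gripper_force: 0.0
```

```bash
python3 -m jog '{"linear":[[0,0,20],[0,0,40],[0,0,50],[0,0,50],[-10,-30,10],[0,0,0],[0,0,0]],"turn":[0,0,0,0,0,0,0]}'
python3 - <<'E'
from h import *
np.save("wr10.npy",cam("wrist")[1]);print(sense()["tcp_pos"])
w=snapshot("wrist")[:,:,::-1];a=snapshot("side")[:,:,::-1];b=snapshot("scene")[:,:,::-1]
for n,i in(("w",w),("s",a),("sc",b)):cv2.imwrite(f"pics/{n}10.png",i)
r=lambda i,sz:cv2.resize(np.ascontiguousarray(i),sz,interpolation=cv2.INTER_CUBIC)
top=np.hstack([r(b[150:260,210:320],(400,300)),r(a[230:380,220:420],(400,300))])
bot=np.hstack([r(w[0:300,150:550],(400,300)),r(cv2.imread("pics/side9.png")[230:380,220:420],(400,300))])
cv2.imwrite("pics/m10.png",np.vstack([top,bot]))
E
```

```text
t: 41.78
tcp_pos: [0.5939, 0.074, 0.397]
tool_rot: [0.647, 0.763, 0.0, -0.0]
force: [-0.3, 0.2, 0.8]
finger_gap: 0.001
gripper_force: 0.0
[0.59387724 0.07397422 0.39697992]
```

View pics/m10.png

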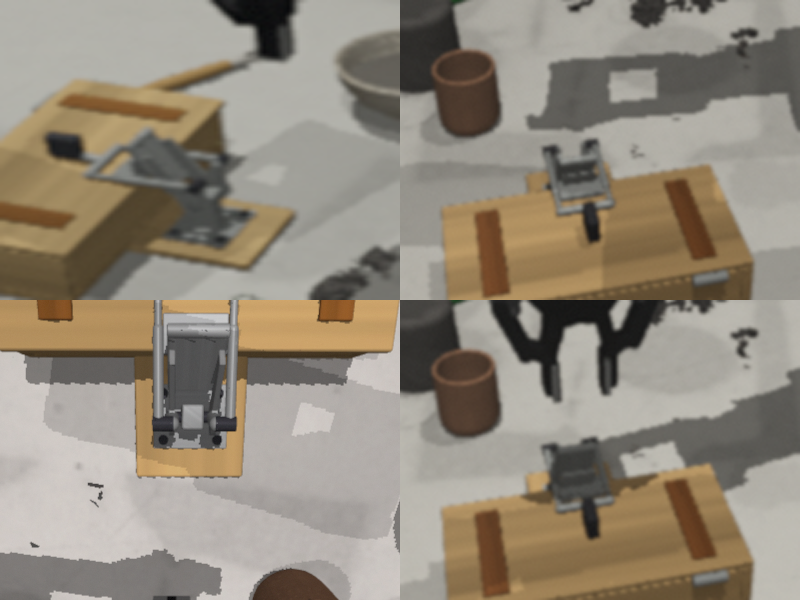

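The lever was dragged over towards the lid by the bail, and my finger slid over its tip. The bail lies over the lid, behind the keeper. The handle tip is at wrist pixel (352,30). I'll work out the lever angle.

```bash
python3 - <<'E' | tail -12
from fit2 import *
C=(cam("wrist")[0],np.load("wr10.npy"))
for q in (1.57,1.8,1.9,2.0,2.1,2.2):
    c,s=np.cos(q),np.sin(q)
    P=lambda d,o:(0,-.102-d*c+o*s,.046+d*s+o*c)
    b=(0,-.102-.028*np.cos(q-.733),.046+.028*np.sin(q-.733))
    print(q,"tip",np.round(P(.074,.010),3)[1:],proj("w",world(p,[P(.074,.010),b]),C).round(0).tolist())
K,T=cam("side")
w=cv2.imread("pics/w10.png",0); print("col350 rows",w[0:60:3,350].tolist())
for q in (1.57,1.8,2.0,2.2):
    c,s=np.cos(q),np.sin(q);print(q,"side bar",proj("side",world(p,[(0,-.102-.028*np.cos(q-.733)+.083,.072)]),CD).round(1))
E
```

```text
bay 3 [[0.6506 0.2671 0.01  ]]
1.57 tip [-0.092  0.12 ] [[351.0, 87.0], [345.0, 136.0]]
1.8 tip [-0.075  0.116] [[351.0, 56.0], [346.0, 129.0]]
1.9 tip [-0.069  0.113] [[351.0, 43.0], [346.0, 125.0]]
2.0 tip [-0.062  0.109] [[351.0, 31.0], [346.0, 121.0]]
2.1 tip [-0.056  0.105] [[351.0, 21.0], [346.0, 117.0]]
2.2 tip [-0.05  0.1 ] [[350.0, 12.0], [346.0, 112.0]]
col350 rows [171, 169, 166, 167, 160, 202, 180, 180, 144, 182, 178, 133, 77, 82, 82, 79, 81, 82, 83, 81]
1.57 side bar [[311.6 329.6]]
1.8 side bar [[312.1 331.5]]
2.0 side bar [[312.7 333.5]]
2.2 side bar [[313.2 335.5]]
```

```bash
python3 -m jog '{"linear":[[-3,48,0],[-3,48,0],[-3,46,0],[0,0,-40],[0,0,-40],[0,0,-30],[0,0,-18],[0,0,0],[0,0,0]],"turn":[0,0,0,0,0,0,0,0,0]}' 0 && python3 -m jog '{"linear":[[1.3,-8,1],[1.3,-8,2],[1.2,-7,3],[1.2,-7,2],[1.2,-7,2],[0,0,0]],"turn":[0,0,0,0,0,0]}'
```

```text
t: 43.05
tcp_pos: [0.5857, 0.2159, 0.2702]
tool_rot: [0.647, 0.763, 0.001, 0.001]
force: [0.1, -0.1, -0.0]
finger_gap: 0.002
gripper_force: 0.0
t: 43.8
tcp_pos: [0.5912, 0.1806, 0.286]
tool_rot: [0.647, 0.762, 0.004, -0.0]
force: [-8.6, 8.4, 28.4]
finger_gap: 0.002
gripper_force: 13.5
```

```bash
python3 -m jog '{"linear":[[0,0,20],[0,0,40],[0,0,50],[0,-30,2],[2,-40,0],[1,-35,0],[0,0,0],[0,0,0]],"turn":[0,0,0,0,0,0,0,0]}'
python3 - <<'E'
from h import *
C=cam("wrist");np.save("wr11.npy",C[1]);print(sense()["tcp_pos"])
w=snapshot("wrist")[:,:,::-1];cv2.imwrite("pics/w11.png",w)
for n,T in (("w10",np.load("wr10.npy")),("w11",C[1])):
    g=cv2.imread(f"pics/{n}.png",0)
    for c in (330,345,355,370): print(n,c,g[0:160:3,c].tolist())
E
```

```text
t: 44.8
tcp_pos: [0.5942, 0.0735, 0.3918]
tool_rot: [0.647, 0.763, 0.0, 0.0]
force: [-0.2, -0.4, 0.1]
finger_gap: -0.002
gripper_force: 0.0
[0.59417892 0.07348398 0.3918388 ]
w10 330 [170, 169, 166, 169, 140, 181, 180, 179, 133, 165, 144, 111, 76, 81, 80, 81, 81, 80, 81, 80, 82, 83, 80, 79, 81, 79, 79, 78, 80, 82, 79, 84, 83, 83, 82, 81, 73, 89, 47, 57, 39, 65, 74, 78, 78, 77, 113, 154, 150, 141, 155, 156, 155, 155]
w10 345 [170, 168, 164, 167, 161, 203, 180, 180, 132, 182, 158, 114, 78, 80, 74, 80, 80, 81, 80, 81, 79, 78, 80, 81, 81, 82, 81, 81, 82, 78, 78, 83, 81, 82, 82, 143, 169, 161, 164, 160, 153, 149, 146, 92, 80, 77, 113, 154, 151, 144, 158, 159, 159, 159]
w10 355 [171, 170, 165, 168, 161, 200, 192, 179, 141, 181, 125, 137, 68, 79, 79, 83, 83, 80, 83, 82, 82, 83, 84, 83, 83, 84, 83, 83, 82, 82, 81, 82, 81, 84, 81, 82, 79, 58, 54, 56, 41, 71, 82, 80, 78, 78, 77, 77, 77, 79, 156, 154, 154, 152]
w10 370 [171, 169, 166, 167, 158, 200, 199, 200, 141, 177, 175, 139, 97, 78, 79, 80, 77, 130, 132, 127, 127, 123, 77, 79, 79, 79, 79, 79, 78, 78, 66, 62, 32, 81, 97, 119, 135, 137, 78, 4
[... 381 characters left out ...]
 146, 142, 50, 52, 51, 126, 93, 70, 85, 84, 83, 104, 144, 173, 141, 104, 57, 52, 52, 54, 53, 52, 124, 143, 81, 82, 118, 164, 158, 152, 149, 140, 72, 77, 76, 112, 155, 152, 127, 159, 158, 158, 158]
w11 355 [175, 130, 86, 99, 201, 201, 201, 179, 179, 182, 158, 151, 155, 51, 52, 51, 174, 94, 68, 82, 82, 83, 103, 141, 167, 142, 82, 57, 54, 53, 55, 55, 54, 115, 166, 165, 134, 24, 59, 51, 43, 76, 79, 81, 77, 77, 77, 80, 77, 76, 81, 81, 83, 153]
w11 370 [175, 129, 88, 106, 200, 199, 199, 192, 178, 179, 151, 163, 170, 50, 93, 133, 171, 97, 68, 83, 83, 82, 99, 141, 161, 143, 108, 57, 56, 77, 145, 146, 126, 111, 106, 52, 54, 71, 116, 112, 134, 119, 92, 105, 44, 54, 66, 49, 41, 107, 140, 133, 156, 154]
```

The lever now stands at about 1.68 (tip band at row 72). I'll approach again with the finger lower behind it.

```bash
python3 -m jog '{"linear":[[-2,42,0],[-2,42,0],[-2,39.5,0],[0,0,-40],[0,0,-40],[0,0,-30],[0,0,-16],[0,0,0],[0,0,0]],"turn":[0,0,0,0,0,0,0,0,0]}' 0 && python3 -m jog '{"linear":[[1,-6,0],[1,-6,0],[1,-6,0],[0,0,0]],"turn":[0,0,0,0]}' && python3 -m jog '{"linear":[[1,-6,0],[1,-6,0],[0,0,0]],"turn":[0,0,0]}'
```

```text
t: 45.98
tcp_pos: [0.5889, 0.1976, 0.2665]
tool_rot: [0.646, 0.763, 0.001, 0.001]
force: [-0.4, -0.5, 0.4]
finger_gap: 0.0
gripper_force: 0.0
t: 46.48
tcp_pos: [0.5916, 0.1786, 0.2656]
tool_rot: [0.647, 0.763, 0.0, 0.0]
force: [0.1, 0.1, 0.2]
finger_gap: -0.002
gripper_force: 0.1
t: 46.85
tcp_pos: [0.5931, 0.1685, 0.2661]
tool_rot: [0.647, 0.762, 0.002, -0.001]
force: [-2.6, 8.1, 5.7]
finger_gap: 0.002
gripper_force: 4.3
```

```bash
python3 -m jog '{"linear":[[0.8,-5,-0.5],[0.8,-5,-1],[0,0,0]],"turn":[0,0,0]}' && python3 -m jog '{"linear":[[0.8,-5,-1],[0.8,-4.5,-1.5],[0,0,0]],"turn":[0,0,0]}'
```

```text
t: 47.22
tcp_pos: [0.5946, 0.16, 0.2662]
tool_rot: [0.647, 0.762, 0.003, -0.002]
force: [-4.4, 13.2, 14.0]
finger_gap: 0.002
gripper_force: 7.9
t: 47.6
tcp_pos: [0.5962, 0.1507, 0.265]
tool_rot: [0.647, 0.762, 0.003, -0.001]
force: [-5.8, 13.4, 21.2]
finger_gap: -0.002
gripper_force: 10.5
```

```bash
python3 -m jog '{"linear":[[-1,8,4],[-1,8,15],[0,0,40],[0,0,50],[-10,0,45],[-10,10,0],[-10,10,0],[0,0,0],[0,0,0]],"turn":[0,0,0,0,0,0,0,0,0]}'
cat > prof.py <<'E'
from fit2 import *
def prof(z,xs,ys,name):
    C=cam("wrist");w=np.ascontiguousarray(snapshot("wrist")[:,:,::-1]);cv2.imwrite(f"pics/{name}.png",w)
    S=cv2.cvtColor(w,cv2.COLOR_BGR2HSV)[:,:,1]
    print("t",sense()["t"],sense()["tcp_pos"].round(4))
    for x in xs:
        m=proj("w",world(p,[(x,y,z) for y in ys]),C).astype(np.float32)
        print(int(round(x*1e3)),cv2.remap(S,m[:,0].reshape(1,-1),m[:,1].reshape(1,-1),1)[0].tolist())
if __name__=="__main__":
    import sys
    prof(float(sys.argv[1]),[-.020,-.010,0,.010,.020],np.arange(-.13,.0301,.004),sys.argv[2])
E
python3 prof.py 0.072 w12 | tail -6
```

```text
t: 48.72
tcp_pos: [0.5644, 0.1838, 0.4139]
tool_rot: [0.646, 0.763, -0.001, -0.001]
force: [-0.2, -0.5, 0.3]
finger_gap: 0.001
gripper_force: 0.0
t 48.775 [0.5647 0.1836 0.4141]
-20 [12, 21, 30, 27, 2, 6, 4, 6, 4, 3, 1, 3, 2, 3, 2, 3, 2, 2, 3, 2, 2, 2, 2, 3, 122, 119, 122, 120, 123, 120, 123, 120, 124, 121, 122, 122, 123, 122, 121, 123, 121]
-10 [14, 122, 122, 121, 123, 66, 0, 2, 7, 5, 4, 6, 6, 2, 3, 2, 2, 2, 1, 0, 2, 1, 2, 3, 121, 119, 123, 122, 121, 121, 121, 121, 122, 123, 123, 121, 122, 123, 121, 122, 122]
0 [13, 120, 120, 120, 121, 78, 2, 2, 4, 4, 4, 7, 4, 2, 2, 2, 3, 1, 3, 2, 3, 2, 2, 3, 2, 2, 20, 24, 26, 23, 27, 25, 22, 42, 124, 122, 123, 124, 121, 122, 121]
10 [13, 69, 1, 4, 4, 3, 2, 2, 3, 3, 2, 6, 5, 6, 17, 5, 2, 2, 2, 2, 2, 2, 2, 4, 123, 122, 121, 120, 122, 122, 122, 120, 122, 122, 124, 122, 123, 121, 121, 124, 122]
20 [12, 28, 20, 4, 2, 1, 1, 1, 1, 3, 0, 2, 3, 2, 2, 2, 0, 6, 15, 17, 17, 25, 0, 1, 123, 121, 121, 121, 121, 120, 121, 121, 122, 122, 125, 123, 122, 119, 121, 121, 121]
```

```bash
python3 - <<'E' | tail -12
from fit2 import *
C=(cam("wrist")[0],np.load("wr8.npy"))
for P in ((-.067,.066),(-.058,.066),(-.054,.086),(-.050,.066),(-.045,.086),(-.044,.066),(-.038,.066)): print(P,proj("w",world(p,[(0,)+P]),C).round(1)[0])
a=cv2.imread("pics/w8.png");S=cv2.cvtColor(a,cv2.COLOR_BGR2HSV)
for c in (440,455,470): print(c,"V",S[54:108:2,c,2].tolist())
print("S",S[54:108:2,455,1].tolist())
q=np.linalg.norm(a[70:100,400:500].astype(int)-0,axis=2)
for r in (64,70,78,82,90,94): 
    m=np.where(S[r,400:510,1]<60)[0]+400; print(r,m.min() if len(m) else None,m.max() if len(m) else None)
E
```

```text
(-0.044, 0.066) [453.   61.7]
(-0.038, 0.066) [453.8  51.8]
440 V [210, 209, 184, 185, 138, 167, 167, 167, 168, 167, 166, 168, 169, 165, 158, 143, 153, 166, 91, 53, 54, 62, 81, 125, 105, 105, 104]
455 V [208, 209, 212, 191, 154, 163, 163, 163, 164, 164, 163, 162, 165, 164, 155, 141, 150, 158, 81, 53, 55, 57, 117, 126, 104, 104, 105]
470 V [209, 210, 210, 213, 171, 181, 161, 158, 158, 159, 159, 158, 161, 158, 145, 128, 146, 154, 126, 54, 52, 59, 115, 128, 98, 106, 106]
S [123, 122, 119, 121, 60, 2, 0, 2, 3, 3, 2, 2, 2, 3, 0, 4, 3, 0, 6, 0, 9, 4, 2, 2, 125, 123, 119]
64 420 485
70 420 484
78 419 483
82 419 483
90 418 482
94 418 482
```

```bash
python3 - <<'E' | tail -75
from fit2 import *
C=cam("wrist")
for q in (.8,1.0,1.2,1.4,1.6,1.8,2.0):
    c,s=np.cos(q),np.sin(q)
    P=lambda x,d,o:(x,-.102-d*c+o*s,.046+d*s+o*c)
    b=(0,-.102-.028*np.cos(q-.733),.046+.028*np.sin(q-.733))
    print(q,"tip",proj("w",world(p,[P(0,.074,.013),P(0,.02,.013),b]),C).round(0).tolist())
print("bar@-.040",proj("w",world(p,[(-.024,-.04,.072),(.024,-.04,.072),(0,-.054,.072),(0,-.061,.086),(0,-.067,.066)]),C).round(0).tolist())
g=cv2.imread("pics/w12.png");S=cv2.cvtColor(g,cv2.COLOR_BGR2HSV)
c0,c1=300,440
for r in range(90,330,4):
    row=""
    for c in range(c0,c1,2):
        s_,v=S[r:r+4,c:c+2,1].mean(),S[r:r+4,c:c+2,2].mean()
        row+="w" if s_>60 else "#+=-. "[min(5,int(v//43))]
    print(r,row)
E
```

```text
lid [1.69539009] [-2.4 -2.7 -2.5 -3.  -0.5 -2.7 -1.2  0.1 -1.7 -0.3  0.3 -3.8  0.1 -2.7
  3.4 -2.3 -3.1  0.9]
bar [0.605  0.1    0.1415] case -0.0006 -0.1573
tabtop [0.6084 0.0781 0.165 ] case -0.0009 -0.1794
bay 1 [[0.5086 0.2432 0.01  ]]
bay 2 [[0.5796 0.2552 0.01  ]]
bay 3 [[0.6506 0.2671 0.01  ]]
0.8 tip [[360.0, 330.0], [357.0, 264.0], [354.0, 281.0]]
1.0 tip [[361.0, 318.0], [357.0, 258.0], [354.0, 282.0]]
1.2 tip [[362.0, 302.0], [357.0, 252.0], [355.0, 282.0]]
1.4 tip [[363.0, 283.0], [357.0, 246.0], [355.0, 281.0]]
1.6 tip [[363.0, 261.0], [357.0, 240.0], [356.0, 278.0]]
1.8 tip [[363.0, 238.0], [356.0, 235.0], [356.0, 275.0]]
2.0 tip [[363.0, 217.0], [356.0, 230.0], [357.0, 269.0]]
bar@-.040 [[326.0, 180.0], [391.0, 180.0], [358.0, 199.0], [360.0, 212.0], [357.0, 214.0]]
90 wwwwwwwwwwwwwwwwwwwwwwwwwwwwwwwwwwwwwwwwwwwwwwwwwwwwwwwwwwwwwwwwwwwwww
94 wwwwwwwwwwwwwwwwwwwwwwwwwwwwwwwwwwwwwwwwwwwwwwwwwwwwwwwwwwwwwwwwwwwwww
98 wwwwwwwwwwwwwwwwwwwwwwwwwwwwwwwwwwwwwwwwwwwwwwwwwwwwwwwwwwwwwwwwwwwwww
102 wwwwwwwwwwwwwwwwwwwwwwwwwwwwwwwwwwwwwwwwwwwwwwwwwwwwwwwwwwwwwwwwwwwwww
106 wwwwwww
[... 3488 characters left out ...]
.........................
294 ========+++++========.................................................
298 ==+++++++####+++++++-.................................................
302 =++++++++####+++++++-.................................................
306 =+++++++#####+++++++=------...........................................
310 #++++++++####++++++++######+=.........................................
314 #+++++++#####++++++++###w#####=.......................................
318 #+++++++#####++++++++#########+.......................................
322 ++++++++#w###+++++++++##w######-......................................
326 ++++++++#w####++++++++w###ww###+......................................
```

The ASCII view is clear: the bail bar lies at y≈-40, just behind the keeper's raised base plate (y -67 to -44), so it caught on that plate's edge. The lever is still upright at about 1.57. I'll grip the tab, lift it, pull the lever to about 1.15 and lay the bar on the base, between the edge and the blade.

```bash
python3 -m jog '{"linear":[[9,30,0],[8.6,31.7,0],[0,0,-40],[0,0,-50],[0,0,-45],[0,0,-25],[0,0,-8],[0,0,0],[0,0,0]],"turn":[0,0,0,0,0,0,0,0,0]}' 0.4 && python3 -m jog '{"linear":[[0,0,0],[0,0,0],[0,0,0],[0,0,0]],"turn":[0,0,0,0]}' 0.05 40
```

```text
t: 49.9
tcp_pos: [0.5828, 0.2455, 0.2485]
tool_rot: [0.647, 0.763, 0.001, 0.001]
force: [-1.0, 0.1, 0.6]
finger_gap: 0.4
gripper_force: 0.0
t: 50.4
tcp_pos: [0.582, 0.2455, 0.2486]
tool_rot: [0.647, 0.763, 0.0, 0.0]
force: [-2.2, -0.2, 5.6]
finger_gap: 0.131
gripper_force: 40.5
```

```bash
python3 -m jog '{"linear":[[0.3,-2,11],[0.6,-3.5,11],[0.7,-4.5,10],[0.8,-4.6,0.7],[0.8,-4.4,0.7],[0.7,-4.2,0.6],[0,0,0]],"turn":[0,0,0,0,0,0,0]}' && python3 -m jog '{"linear":[[-0.3,1.7,-3.5],[-0.5,3,-6.5],[-0.5,3,-6.5],[-0.5,3,-6.5],[0,0,0],[0,0,0]],"turn":[0,0,0,0,0,0]}'
```

```text
t: 51.28
tcp_pos: [0.5855, 0.2225, 0.2813]
tool_rot: [0.647, 0.763, 0.0, -0.001]
force: [-3.3, 3.5, -0.7]
finger_gap: 0.128
gripper_force: 39.3
t: 52.02
tcp_pos: [0.5843, 0.2325, 0.2596]
tool_rot: [0.647, 0.763, -0.0, 0.001]
force: [-5.8, -4.7, 11.1]
finger_gap: 0.128
gripper_force: 41.7
```

```bash
python3 -m jog '{"linear":[[0,0,0],[0,0,0],[0,0,0],[0,0,20],[0,0,40],[-5,-15,50],[-8,-17,45],[-7,-17,0],[0,0,0],[0,0,0]],"turn":[0,0,0,0,0,0,0,0,0,0]}' 0.4
cat > asc.py <<'E'
from fit2 import *
import sys
C=cam("wrist");g=np.ascontiguousarray(snapshot("wrist")[:,:,::-1]);cv2.imwrite(f"pics/{sys.argv[1]}.png",g)
for q in (0,.2,.5,.8,1.0,1.2,1.4,1.6,1.8,2.0):
    c,s=np.cos(q),np.sin(q)
    P=lambda x,d,o:(x,-.102-d*c+o*s,.046+d*s+o*c)
    b=(0,-.102-.028*np.cos(q-.733),.046+.028*np.sin(q-.733))
    print(q,"tip,bpiv rows",proj("w",world(p,[P(0,.074,.013),b]),C).round(0)[:,1].tolist())
print("bar rows y -.04..-.06@.076",proj("w",world(p,[(0,y,.076) for y in (-.04,-.045,-.05,-.055,-.06)]),C).round(0).tolist(),"edge",proj("w",world(p,[(0,-.067,.066)]),C).round(0)[0,1])
S=cv2.cvtColor(g,cv2.COLOR_BGR2HSV)
c0=int(proj("w",world(p,[(0,-.07,.066)]),C)[0,0])-50
for r in range(*map(int,sys.argv[2:5])):
    row=""
    for c in range(c0,c0+100,2):
        s_,v=S[r:r+3,c:c+2,1].mean(),S[r:r+3,c:c+2,2].mean()
        row+="w" if s_>60 else "#+=-. "[min(5,int(v//43))]
    print(r,row)
E
python3 asc.py w13 118 340 4 | sed -n '/tip,bpiv/,$p'
```

```text
t: 53.28
tcp_pos: [0.5641, 0.1841, 0.4116]
tool_rot: [0.647, 0.763, -0.001, -0.001]
force: [-0.7, 0.3, -0.2]
finger_gap: 0.403
gripper_force: 0.0
0 tip,bpiv rows [337.0, 267.0]
0.2 tip,bpiv rows [342.0, 272.0]
0.5 tip,bpiv rows [342.0, 278.0]
0.8 tip,bpiv rows [333.0, 283.0]
1.0 tip,bpiv rows [321.0, 284.0]
1.2 tip,bpiv rows [305.0, 284.0]
1.4 tip,bpiv rows [285.0, 283.0]
1.6 tip,bpiv rows [263.0, 281.0]
1.8 tip,bpiv rows [241.0, 277.0]
2.0 tip,bpiv rows [219.0, 272.0]
bar rows y -.04..-.06@.076 [[361.0, 183.0], [360.0, 189.0], [360.0, 196.0], [360.0, 203.0], [360.0, 209.0]] edge 216.0
118 wwwwwwwwwwwwwwwwwwwwwwwwwwwwwwwwwwwwwwwwwwwwwwwwww
122 wwwwwwwwwwwwwwwwwwwwwwwwwwwwwwwwwwwwwwwwwwwwwwwwww
126 wwwwwwwwwwwwwwwwwwwwwwwwwwwwwwwwwwwwwwwwwwwwwwwwww
130 wwwwwwwwwwwwwwwwwwwwwwwwwwwwwwwwwwwwwwwwwwwwwwwwww
134 wwwwwwwwwwwwwwwwwwwwwwwwwwwwwwwwwwwwwwwwwwwwwwwwww
138 wwwwwwwwwwwwwwwwwwwwwwww++++++wwwwwwwwwwwwwwwwwwww
142 wwwwwwwwwwwwwwwwwwwwwww########wwwwwwwwwwwwwwwwwww
146 wwwwwwwwwwwwwwwwwwwwwww##+++++++wwwwwwwwwwwwwwwwww
150 wwwwwwwwwwwwwwwwwwwwwww#++++++++wwwwwwwwwwwwwwwwww
154 wwwwwwww
[... 1872 characters left out ...]
++++++++++++++++++++++++++++++=www......
294 ======++++++++++++++++++++++++++++++++++-.........
298 ==============++++++++++++++++###+++++++-.........
302 =============================+#w##++++++=.........
306 ==============================ww##+++++++=........
310 ===============-==============ww###++++++++++++=-.
314 =============-...............-www##++++++++#######
318 =============-...............-www###++++++++w#####
322 =============-...............=w##w###++++++++#####
326 =============-...............=#wwww##+++++++++##w#
330 =============................=#wwwww##++++++++####
334 =============................+#wwww###+++++++++##w
338 =============................+ww#ww####+++++++++##
```

The bar now lies on the keeper base at y≈-0.049, behind the blade, with the lever at about 1.17. Pressing the lever down.

```bash
python3 -m jog '{"linear":[[10,-4,0],[10,-4,0],[8.4,-3.7,0],[0,0,-40],[0,0,-45],[0,0,-35],[0,0,-17],[0,0,-6.6],[0,0,0]],"turn":[0,0,0,0,0,0,0,0,0]}' 0 && python3 -m jog '{"linear":[[1,-6,0],[1,-6,0.5],[1,-6,0.5],[1,-6,0],[0.8,-5,-2],[0,0,0]],"turn":[0,0,0,0,0,0]}' && python3 -m jog '{"linear":[[0.8,-4.5,-2.5],[0.7,-4.4,-2.5],[0,0,0]],"turn":[0,0,0]}'
```

```text
t: 54.45
tcp_pos: [0.5931, 0.1723, 0.2702]
tool_rot: [0.647, 0.763, 0.0, 0.0]
force: [-0.8, 0.1, 0.1]
finger_gap: 0.001
gripper_force: 0.0
t: 55.2
tcp_pos: [0.5975, 0.1426, 0.2685]
tool_rot: [0.647, 0.763, -0.0, 0.0]
force: [-0.8, 0.9, 0.4]
finger_gap: -0.001
gripper_force: 0.0
t: 55.58
tcp_pos: [0.5989, 0.134, 0.2633]
tool_rot: [0.647, 0.763, -0.0, -0.0]
force: [-0.5, 0.4, -1.1]
finger_gap: 0.003
gripper_force: 0.0
```

```bash
python3 -m jog '{"linear":[[0.7,-4,-4],[0.6,-4,-4],[0.6,-3.5,-4],[0.5,-3.4,-4],[0,0,0]],"turn":[0,0,0,0,0]}' && python3 -m jog '{"linear":[[0.4,-2,-5],[0.3,-2,-5],[0.2,-1,-3],[0,-1,-3],[0,0,0]],"turn":[0,0,0,0,0]}'
```

```text
t: 56.2
tcp_pos: [0.6015, 0.119, 0.2473]
tool_rot: [0.647, 0.763, -0.0, 0.0]
force: [0.1, -0.4, -1.0]
finger_gap: -0.003
gripper_force: 0.1
t: 56.82
tcp_pos: [0.6018, 0.114, 0.2326]
tool_rot: [0.647, 0.763, 0.0, -0.001]
force: [-3.5, 1.7, 9.3]
finger_gap: 0.0
gripper_force: 4.5
```

```bash
python3 -m jog '{"linear":[[0,0,-1],[0,0,0]],"turn":[0,0]}' && python3 -m jog '{"linear":[[0,0,20],[0,0,40],[-10,20,50],[-14,25,50],[-14,25,20],[0,0,0],[0,0,0]],"turn":[0,0,0,0,0,0,0]}' && python3 asc.py w14 150 350 4 | sed -n '/tip,bpiv/,$p'
```

```text
t: 57.08
tcp_pos: [0.6017, 0.1141, 0.2326]
tool_rot: [0.647, 0.763, 0.0, -0.001]
force: [-4.1, 0.5, 13.9]
finger_gap: 0.004
gripper_force: 7.0
t: 57.95
tcp_pos: [0.564, 0.1832, 0.4096]
tool_rot: [0.646, 0.763, -0.001, -0.0]
force: [0.1, 1.0, -0.7]
finger_gap: 0.002
gripper_force: 0.0
0 tip,bpiv rows [337.0, 266.0]
0.2 tip,bpiv rows [342.0, 271.0]
0.5 tip,bpiv rows [342.0, 278.0]
0.8 tip,bpiv rows [333.0, 282.0]
1.0 tip,bpiv rows [321.0, 284.0]
1.2 tip,bpiv rows [305.0, 284.0]
1.4 tip,bpiv rows [285.0, 283.0]
1.6 tip,bpiv rows [263.0, 280.0]
1.8 tip,bpiv rows [240.0, 276.0]
2.0 tip,bpiv rows [218.0, 271.0]
bar rows y -.04..-.06@.076 [[361.0, 181.0], [361.0, 188.0], [360.0, 195.0], [360.0, 202.0], [360.0, 208.0]] edge 215.0
150 wwwwwwwwwwwwwwwwwwwwwwwwwwwwwwwwwwwwwwwwwwwwwwwwww
154 wwwwwwwwwwwwwwwwwwwwwwwwwwwwwwwwwwwwwwwwwwwwwwwwww
158 wwwwwwwwwwwwwwwwwwwwwwwww+++++wwwwwwwwwwwwwwwwwwww
162 wwwwwwwwwwwwwwwwwwwwwwww#+++++++wwwwwwwwwwwwwwwwww
166 wwwwwwwwwwwwwwwwwwwwwww##+++++++wwwwwwwwwwwwwwwwww
170 wwwwwwwwwwwwwwwwwwwwwww##+++++++wwwwwwwwwwwwwwwwww
174 wwwwwwwwwwwwwwwwwwwwwww##+++++++ww
[... 1681 characters left out ...]
++++++==================-----...........
302 +++++####+++++++========---=======----............
306 +++++####++++++++=====-----------------...........
310 +++++#w##++++++++#####w+=---------................
314 ++++##w##++++++++#########=-------................
318 ++++###ww++++++++#########+-------................
322 ++++##w##+++++++++#########-------................
326 ++++#w###+++++++++######w##+------................
330 ++++#ww###++++++++#w#www####------................
334 ++++#w#ww#++++++++####ww#ww#=----.................
338 ++++#ww#w#++++++++###w######+----.................
342 ++++#ww###++++++++##w##w#w##w=---.................
346 ++++###w##++++###ww######w#w#+....................
```

```bash
python3 -m jog '{"linear":[[14,-30,0],[14,-30,0],[14.5,-29.5,0],[0,0,-45],[0,0,-50],[0,0,-45],[0,0,-22],[0,0,-9],[0,0,0],[0,0,0]],"turn":[0,0,0,0,0,0,0,0,0,0]}' 0 && python3 -m jog '{"linear":[[0,0,-4],[0,0,0],[0,0,0]],"turn":[0,0,0]}' && python3 -m jog '{"linear":[[0,0,-2],[0,0,-1],[0,0,0]],"turn":[0,0,0]}'
```

```text
t: 59.25
tcp_pos: [0.6072, 0.0937, 0.2405]
tool_rot: [0.647, 0.763, 0.001, 0.001]
force: [0.6, 0.2, -0.6]
finger_gap: 0.0
gripper_force: 0.0
t: 59.62
tcp_pos: [0.6067, 0.094, 0.236]
tool_rot: [0.647, 0.763, 0.0, 0.0]
force: [-0.5, -0.1, 0.6]
finger_gap: -0.001
gripper_force: 0.0
t: 60.0
tcp_pos: [0.6067, 0.0939, 0.2327]
tool_rot: [0.647, 0.763, -0.0, -0.0]
force: [-0.1, -0.9, 1.7]
finger_gap: -0.0
gripper_force: 0.9
```

```bash
python3 -m jog '{"linear":[[0,0,20],[0,0,40],[0,0,50],[0,0,50],[0,0,0],[0,0,0],[0,0,0]],"turn":[0,0,0,0,0,0,0]}' && python3 -c "
from station import *
print(sign_off())"
```

```text
t: 60.88
tcp_pos: [0.6061, 0.0939, 0.3906]
tool_rot: [0.647, 0.763, -0.001, -0.002]
force: [-1.1, -0.5, 0.8]
finger_gap: 0.007
gripper_force: 0.0
the job is handed in; nothing more can be done
None
```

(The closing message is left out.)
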